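# Set the washed boards and sample-cup strips out to dry

### The arm

A 7-joint arm with a two-finger parallel gripper is mounted at the origin on the work surface. World frame = base frame: x ahead of the robot, y to its left, z up, the work surface at z = 0. Lengths are in m, angles in rad, forces in N, time in s.
With the tool pointing down it reaches from about 0.4 to 0.925 m from the base axis. Payload 5.6 kg.
Tool frame: the origin (TCP) lies on the centre line of the jaws, within the pads' length; the fingertips stand 11 mm ahead of it and the grasp point (between the pads) lies 8 mm behind it; z points along the fingers, y is the line along which they close (so a half turn about z gives the same grasp; the last joint's range is limited). The gripper opens to 85 mm and grips with 20 to 120 N. Pads are 22 mm wide; open, the fingers measure 114 mm over their backs; the gripper's body (76 mm by 85 mm) begins 54 mm behind the grasp point. The pads swing forward as they close: fully open they stand 13 mm farther back than shut.
Start: joints at [-1.345, 0.468, -0.012, 1.603, 0.006, 1.071, -0.056], TCP at [0.173, 0.627, 0.218] pointing down, gripper open.
Joint ranges: [-2.53, 2.53], [-0.31, 2.02], [-1.57, 1.55], [0.28, 2.44], [-1.29, 4.43], [0.15, 1.84], [-2.92, 2.92]. Speed limits (rad/s): [2.57, 2.57, 3.14, 3.14, 3.14, 3.14, 3.14].

### API

Orientations are given as a unit quaternion [w, x, y, z].
In Python, from cell import env gives the robot as it stands.
- The arm moves only by the tool servo_tool, never from a script. Its argument "commands" is a list that holds one entry, the list of rows, each a list of 4 numbers: the shift along the tool's x, y, z in m, then the turn about the tool's z in rad. In form: [[[x, y, z, spin], ...]]. A call has 1 to 12 rows; each row shifts and turns the commanded pose from where the row before left it, along the tool's axes as they then stand; what a row does not reach is not made up. A row lasts 1/12 s, in which the tool goes at most 41.7 mm and 7.16 degrees, less where a joint would pass 70% of its speed; a pose out of reach is approached as far as the arm can. A call with a gripper value outside its range is refused whole. "claw" is the opening, from -1 (shut) to 1 (fully open), set as the call begins (left out, the last holds). The fingers move at their own pace and stop on an object; "force" is the grip in N (left out, the last holds). Time passes only in rows, so rows that do not move let the fingers close. It gives the time, the measured TCP pose, the force, the opening and the grip force at its end, in the units of the state.
- env.get_state(): the state, without advancing time (a new reading comes with each control period).
- env.get_image(name): name is "scene" or "top" or "wrist"; returns a dict with "pixels" (420x560x3 uint8, red, green, blue), "fovy" (degrees; the focal length in pixels is half the picture's height over the tangent of half this angle, whatever the lens; pixels are square), "cx", "cy" (the principal point, pixels), "R" (3x3) and "t" (3): a world point X has camera coordinates R X + t. Camera axes: x right, y down, z forward; pixel columns grow to the right and rows downward; lengths in m; the calibration is good to about 2 mm. A picture is of the moment at which its call begins. There is no depth.
- env.hand_in(): hands the job in; it is judged then, once.
The state is a dict: "time": time; "joints": joint angles; "qvel": joint speeds; "joint_efforts": joint torques, N m; "ee_pos": TCP position; "eef_rot": TCP orientation; "wrist_force": force on the tool from outside, world axes, zero at the start; "wrist_torque": the same for the moment, N m; "opening": finger opening in m; "grasp_force": force on a finger pad.
Only numpy, scipy, OpenCV 4.12 (cv2) and the standard library are available. Lean on these libraries where they do the work, as an engineer would, in place of code of your own. Each camera call takes 0.05 s, during which the arm holds its last target. There are 200 camera calls.

### The job

The wash-up is done: take the three work boards out of the rinse rack and lean them side by side, not overlapping, on the drip stand, each standing in the tray on its lower edge, hand-slot end up, tilted back square against the rail. Stack all the white sample-cup strips that are there as an airy crosswise tower in the middle of the blue mat: two to a layer, centre lines about 75 mm apart (a single one left over lies on top at one of the two places), the first pair along the mat's ribs and each layer square across the one below. Strips may get knocked aside, so check the tower before you finish; leave the bottles, jars, box and brush alone.

Things in the scene. Friction and masses are not known exactly. Their poses are not given: they have to be found in the camera images.
- drip_stand: Fixed steel drip stand. Origin on the counter; x along the rail, y from the open front to the rail (outward, away from mid-bench). Shallow tray, inside x -173..173, y -53..63 mm, floor at z = 3 mm, lips 10 mm high. Round leaning rail, 12 mm diameter, centre line at y = 45, z = 100 mm, between posts at x = +-168 mm.
- rinse_rack: Fixed white wire rack, 230 x 140 mm, origin on the counter. Three 16 mm wide slots at x = -75, 0 and 75 mm, in which the boards stand upright, widths along the rack's y, on bars 8 mm above the counter, between wires that reach 73 mm high.
- drying_mat: Fixed blue ribbed drying mat, 160 x 160 x 4 mm; origin at the centre of its underside on the counter; top face at z = 4 mm. The light ribs (printed flat) run along its x.
- green_board: Green plastic work board, 105 wide (x) x 12 thick (y) x 190 mm high (z), 185 to 290 g. A hand slot is marked dark 40 mm below the top edge on both faces (the board is solid there: grip it over its top edge). Origin at the middle of its lower edge; z points to the hand-slot end. Starts upright in the rinse rack.
- yellow_board: Yellow plastic work board, 95 wide (x) x 12 thick (y) x 170 mm high (z), otherwise like the green one. 145 to 235 g. Origin at the middle of its lower edge; z points to the hand-slot end.
- red_board: Red plastic work board, 95 wide (x) x 12 thick (y) x 155 mm high (z), otherwise like the green one. 145 to 235 g. Origin at the middle of its lower edge; z points to the hand-slot end.
- strip1: White 5-place sample-cup strip, 120 long (x) x 28 wide (y) x 18 mm high (z), with a row of five dark through-holes; about 45 g; may be absent. Origin at its centre; both broad faces are alike. Starts lying flat on the counter.
- strip2: White 5-place sample-cup strip, 120 long (x) x 28 wide (y) x 18 mm high (z), with a row of five dark through-holes; about 45 g; may be absent. Origin at its centre; both broad faces are alike. Starts lying flat on the counter.
- strip3: White 5-place sample-cup strip, 120 long (x) x 28 wide (y) x 18 mm high (z), with a row of five dark through-holes; about 45 g; may be absent. Origin at its centre; both broad faces are alike. Starts lying flat on the counter.
- strip4: White 5-place sample-cup strip, 120 long (x) x 28 wide (y) x 18 mm high (z), with a row of five dark through-holes; about 45 g; may be absent. Origin at its centre; both broad faces are alike. Starts lying flat on the counter.
- strip5: White 5-place sample-cup strip, 120 long (x) x 28 wide (y) x 18 mm high (z), with a row of five dark through-holes; about 45 g; may be absent. Origin at its centre; both broad faces are alike. Starts lying flat on the counter.
- strip6: White 5-place sample-cup strip, 120 long (x) x 28 wide (y) x 18 mm high (z), with a row of five dark through-holes; about 45 g; may be absent. Origin at its centre; both broad faces are alike. Starts lying flat on the counter.
- red_jar: Bystander, to be left alone: glass jar with a red lid, 60 mm across, 75 mm high. Origin at its underside.
- amber_bottle: Bystander, to be left alone: amber bottle with a white cap, 48 mm across, 95 mm high. Origin at its underside.
- tip_box: Bystander, to be left alone: blue pipette-tip box, 80 x 115 x 55 mm. Origin at its underside.
- urine_cup: Bystander, to be left alone: clear specimen cup with a yellow lid, 56 mm across, 62 mm high. Origin at its underside.
- stain_bottle: Bystander, to be left alone: small white bottle with a red cap, 40 mm across, 70 mm high. Origin at its underside.
- bottle_brush: Bystander, to be left alone: hand brush lying on the counter, 170 mm long. Origin at its underside.
There are look-alikes about, which are no part of the job. There is more than one size of the green_board; the job needs the largest. What is shaped like the strip1 but red is not meant.

How it is judged:
By the outcome, as a careful person would: the job done as asked, in the order asked, and still so for the second after the job is handed in, with the robot touching nothing.
Of strip1, strip2, strip3, strip4, strip5, strip6 only 4 to 6 are there at a start; the rules pass over those that are not, and their reading is None.
At some moment in a run one of strip1, strip2, strip3, strip4, strip5, strip6 may be knocked a few centimetres aside while the robot is not near it.
It also fails if it takes over 208 s, if anything falls off the work surface, if the arm or the gripper's body presses on something with over 40 N, if the wrist force passes 120 N, or if a joint passes its speed limit or range.

## Working session

There is one attempt and no reset: what is moved stays moved. The work goes in short steps, Python scripts to look and compute and a tool call to move; the robot and the scene stay as the last step left them, time stands still between calls to the robot, and variables do not carry over. Pictures are saved under pics/ and viewed, at most 17 in all, crops included, and the job is handed in when it is done.

Besides the shell and the picture viewer there is one more tool, called after "Call:" by a JSON object that holds its "name" and its "arguments", one argument or row to a line. servo_tool: Moves the arm, as the interface text tells. Its arguments: {"type":"object","properties":{"commands":{"type":"array"},"claw":{"type":"number"},"force":{"type":"number"}},"required":["commands"]}

```bash
ls; mkdir -p pics; python3 - <<'E'
from cell import env
import cv2,pickle
for n in ("scene","top"):
    im=env.get_image(n); pickle.dump(im,open(n+".pkl","wb"))
    print(n,im["fovy"],im["cx"],im["cy"],im["R"],im["t"])
    p=cv2.resize(im["pixels"][:,:,::-1],(800,600),interpolation=cv2.INTER_CUBIC); cv2.imwrite(f"pics/{n}0.png",p)
print(env.get_state())
E
```

```text
pics
scene 52.91550444996058 273.5349430095069 215.16866621898507 [[ 0.03265381  0.99928759 -0.01892198]
 [ 0.60155075 -0.03476891 -0.79807758]
 [-0.79816691  0.01467774 -0.60225754]] [ 0.0498035  -0.27542266  1.48490543]
top 45.54282203634785 278.95003031332624 212.39878561046046 [[-0.02294131 -0.99952989 -0.02033932]
 [-0.99557037  0.02469644 -0.09071782]
 [ 0.09117748  0.01816804 -0.99566892]] [-0.04676968  0.49242835  1.22569542]
{'time': 0.1, 'joints': array([-1.34501622,  0.4683201 , -0.01162663,  1.60355417,  0.0059951 ,
        1.07139656, -0.05629471]), 'qvel': array([ 2.10757384e-04, -2.70540524e-03,  7.56096095e-04, -1.68755600e-03,
       -3.24643374e-03,  7.95094711e-05, -1.27111848e-03]), 'joint_efforts': array([ 4.98713307e-04, -5.33522737e+01,  2.13438144e-02, -2.51964658e+01,
        1.14698871e-02,  4.26815110e-03,  3.00528302e-05]), 'ee_pos': array([0.17251843, 0.6261301 , 0.21690413]), 'eef_rot': array([-5.90589211e-05,  1.34005732e-01,  9.90980216e-01, -8.19599491e-04]), 'wrist_force': array([ 0.9680979 , -0.39461029,  1.19818781]), 'wrist_torque': array([-0.00279088,  0.04566839, -0.00601157]), 'grasp_force': 0.0, 'opening': 0.08549560214673654}
```

View pics/scene0.png

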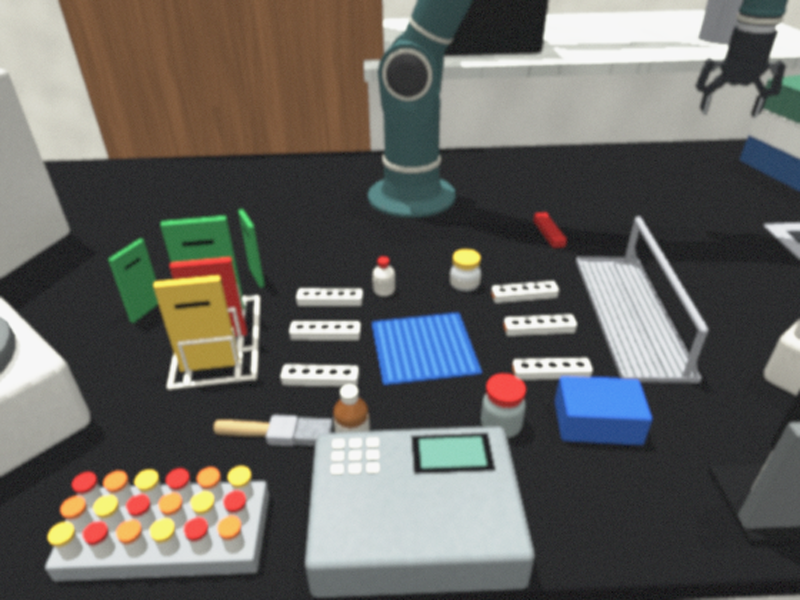

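View pics/top0.png

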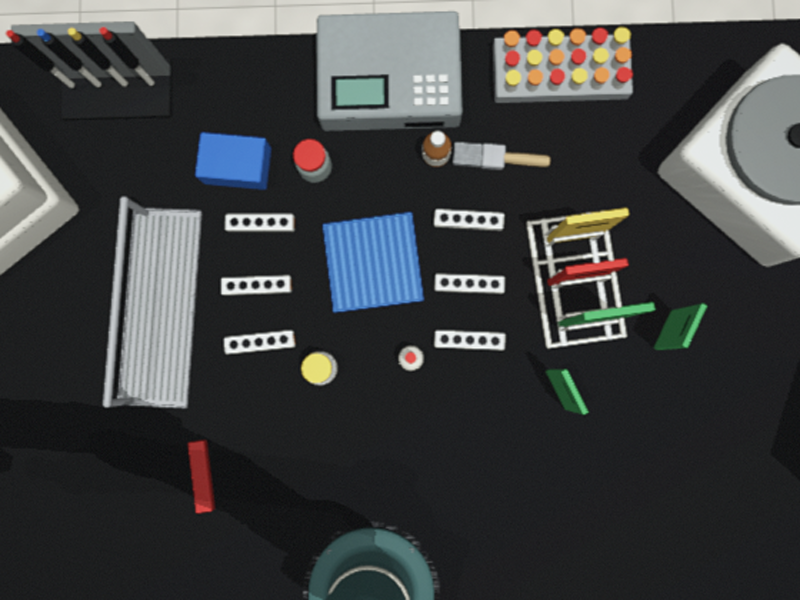

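The scene shows the rack on the right side of the top view (−y), with yellow, red and green boards at top-view pixels about (590,222), (590,270) and (605,315). The smaller green decoys stand at (680,325) and (567,390). All six strips are there, in two columns at (260,222/285/342) and (470,218/283/340). The mat is at (373,262), the stand at (150,305), and the red decoy strip at (202,477).

```bash
cat > h.py <<'E'
import numpy as np, cv2, pickle
from cell import env
def bp(im,uv,z):
    f=im["pixels"].shape[0]/2/np.tan(np.radians(im["fovy"]/2)); R=np.array(im["R"]);t=np.array(im["t"])
    uv=np.atleast_2d(np.asarray(uv,float)); d=np.c_[(uv[:,0]-im["cx"])/f,(uv[:,1]-im["cy"])/f,np.ones(len(uv))]@R
    c=-R.T@t; return c+d*((z-c[2])/d[:,2])[:,None]
def proj(im,X):
    f=im["pixels"].shape[0]/2/np.tan(np.radians(im["fovy"]/2)); p=np.atleast_2d(X)@np.array(im["R"]).T+im["t"]
    return p[:,:2]/p[:,2:]*f+[im["cx"],im["cy"]]
def rect(P):
    c,(w,h),a=cv2.minAreaRect((np.asarray(P)[:,:2]*1000).astype(np.float32))
    if w<h: w,h,a=h,w,a+90
    return np.round(c,1),round(w,1),round(h,1),round((a+90)%180-90,1)
def blobs(im,mask,z,amin=150):
    for c in cv2.findContours(mask.astype(np.uint8)*255,cv2.RETR_EXTERNAL,cv2.CHAIN_APPROX_NONE)[0]:
        if cv2.contourArea(c)>amin: yield c[:,0].mean(0)/.7, rect(bp(im,c[:,0],z))
def hsv(im): return cv2.cvtColor(im["pixels"],cv2.COLOR_RGB2HSV).astype(int)
E
python3 - <<'E'
from h import *
im=pickle.load(open("top.pkl","rb")); H=hsv(im); h,s,v=H[...,0],H[...,1],H[...,2]
reg=np.zeros(h.shape,bool); reg[130:265,150:365]=1
print("strips")
for b in blobs(im,(v>130)&(s<60)&reg,.018): print(b)
print("mat")
for b in blobs(im,(h>95)&(h<125)&(s>100)&(v>60),.004,2000): print(b)
print("boards (top edge, bright part)")
for n,m,z in(("y",(h>18)&(h<32)&(s>120),.178),("r",((h<8)|(h>172))&(s>120),.163),("g",(h>45)&(h<80)&(s>90),.198)):
    m&=(v>60); m[:, :380]=0; m[:140]=0; print(n)
    for c in blobs(im,m,z,60): print(c)
# corners by hand: stand ends of rail z=.106 / tray corners z=.01 ; rack base
T=lambda p,z:np.round(bp(im,np.array(p)*.7,z)*1000)
print("rail ends",T([(124,200),(108,404)],.1)); print("tray",T([(200,210),(187,407),(146,209),(120,405)],.010))
print("rack",T([(528,222),(548,346),(626,337),(606,213)],.008))
E
python3 - <<'E'
import pickle,cv2
for n,r in(("top",(130,300,360,500)),):
    p=pickle.load(open(n+".pkl","rb"))["pixels"][:,:,::-1]
    a=cv2.resize(p[130:300,360:500],None,fx=3.4,fy=3.4,interpolation=cv2.INTER_CUBIC); b=cv2.resize(p[130:295,65:150],None,fx=3.5,fy=3.5,interpolation=cv2.INTER_CUBIC)
    import numpy as np
    c=np.zeros((600,800,3),np.uint8); c[:a.shape[0],:a.shape[1]]=a; c[:b.shape[0],480:480+b.shape[1]]=b; cv2.imwrite("pics/crop.png",c)
E
```

```text
strips
(array([410.27950311, 357.82608696]), (array([396.1, -76.3]), 39.8, 37.2, 88.7))
(array([469.27339901, 339.34729064]), (array([ 426. , -180.1]), 121.7, 29.6, 86.2))
(array([258.54636591, 341.4160401 ]), (array([431.2, 188.3]), 121.7, 29.7, -85.4))
(array([255.31677019, 284.38509317]), (array([531.7, 192.5]), 121.8, 30.4, 88.6))
(array([468.95652174, 282.83229814]), (array([ 524.7, -182. ]), 120.1, 30.2, 88.5))
(array([258.988622  , 222.07332491]), (array([642.7, 185.7]), 120.4, 28.4, 88.5))
(array([468.25537295, 218.92541087]), (array([ 638.4, -185.5]), 121.7, 31.3, 85.0))
mat
(array([372.17741935, 261.92396313]), (array([569.2, -13.2]), 165.7, 164.4, -83.8))
boards (top edge, bright part)
y
(array([588.05803571, 222.32142857]), (array([ 594.8, -354. ]), 131.4, 31.9, -80.3))
r
(array([587.94047619, 270.04761905]), (array([ 523.8, -353.6]), 129.0, 23.9, -80.7))
g
(array([567.14285714, 390.91954023]), (array([ 338.7, -307.4]), 81.4, 30.3, 24.4))
(array([680.65826331, 327.10084034]), (array([ 431.3, -478.9]), 93.5, 45.3, -27.7))
(array([607.47653806, 313.86861314]), (array([ 451.6, -371.3]), 142.8, 16.7, -81.6))
rail ends [[669. 395. 100.]
 [331. 417. 100.]]
tray [[669. 294.  10.]
 [319. 316.  10.]
 [674. 392.  10.]
 [326. 434.  10.]]
rack [[ 632. -292.    8.]
 [ 411. -318.    8.]
 [ 424. -454.    8.]
 [ 644. -430.    8.]]
```

View pics/crop.png

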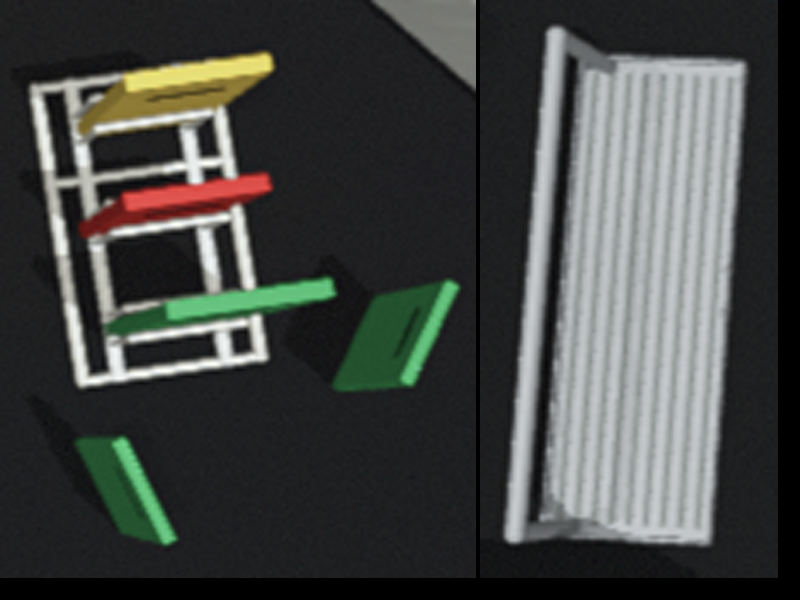

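The crop shows the board top faces, ends centred at crop (124,82)-(272,63) for yellow, (124,202)-(272,181) for red and (167,311)-(335,288) for green. The rail runs from crop (555,30) to (513,540).

```bash
python3 - <<'E'
from h import *
im=pickle.load(open("top.pkl","rb"))
L=lambda p:np.array(p)/3.4+[360,130]
Rr=lambda p:(np.array(p)-[480,0])/3.5+[65,130]
def seg(n,P,z):
    X=bp(im,P,z)[:,:2]*1000; d=X[0]-X[1]; print(n,X.round(1).tolist(),"mid",X.mean(0).round(1),"len",np.hypot(*d).round(1),"ang",np.degrees(np.arctan2(d[1],d[0])).round(1))
seg("Y",L([(124,82),(272,63)]),.178);seg("R",L([(124,202),(272,181)]),.163);seg("G",L([(167,311),(335,288)]),.198)
seg("rail",Rr([(555,30),(513,540)]),.1);seg("trayfront",Rr([(745,62),(708,542)]),.010)
seg("rackL",L([(32,88),(80,384)]),.008);seg("rackR",L([(215,66),(266,358)]),.008)
E
```

```text
Y [[598.8, -322.0], [608.6, -417.5]] mid [ 603.7 -369.8] len 96.0 ang 95.9
R [[522.8, -321.9], [534.1, -418.1]] mid [ 528.4 -370. ] len 96.9 ang 96.7
G [[448.8, -337.9], [460.7, -443.0]] mid [ 454.7 -390.5] len 105.7 ang 96.4
rail [[672.4, 395.7], [328.0, 419.6]] mid [500.2 407.6] len 345.3 ang -4.0
trayfront [[667.4, 292.1], [319.6, 317.9]] mid [493.5 305. ] len 348.8 ang -4.2
rackL [[630.8, -291.2], [409.4, -317.6]] mid [ 520.1 -304.4] len 222.9 ang 6.8
rackR [[643.7, -427.8], [425.2, -454.3]] mid [ 534.5 -441.1] len 220.1 ang 6.9
```

Call:
{"name": "servo_tool", "arguments": {
  "commands": [
    [[0,0,-0.03,0.12],[0,0,-0.04,0.1],[0,0,-0.04,0.04],[0,0,-0.02,0.01]]
  ],
  "claw": 1
}}

```text
time: 0.43
ee_pos: [0.173, 0.6279, 0.3528]
eef_rot: [-0.0, 0.267, 0.964, 0.003]
wrist_force: [0.6, 1.0, 1.1]
opening: 0.0853
grasp_force: 0.0
```

Now the yellow board: spin in place, then travel over the bench.

Call:
{"name": "servo_tool", "arguments": {
  "commands": [
    [[0,0,0,0.115],[0,0,0,0.115],[0,0,0,0.115],[0,0,0,0.115],[0,0,0,0.115],[0,0,0,0.115],[0,0,0,0.115],[0,0,0,0.115]]
  ],
  "claw": 0.1
}}

```text
time: 1.1
ee_pos: [0.1726, 0.6264, 0.3472]
eef_rot: [0.0, 0.669, 0.744, -0.0]
wrist_force: [0.2, 0.0, -0.3]
opening: 0.0472
grasp_force: 0.0
```

Call:
{"name": "servo_tool", "arguments": {
  "commands": [
    [[-0.033,0.021,0,0],[-0.033,0.021,0,0],[-0.033,0.021,0,0],[-0.033,0.021,0,0],[-0.033,0.021,0,0],[-0.033,0.021,0,0],[-0.033,0.021,0,0],[-0.033,0.021,0,0],[-0.033,0.021,0,0],[-0.033,0.021,0,0],[-0.033,0.021,0,0],[-0.033,0.021,0,0]]
  ]
}}

```text
time: 2.1
ee_pos: [0.4679, 0.2595, 0.3477]
eef_rot: [-0.0, 0.666, 0.746, -0.0]
wrist_force: [1.1, -0.0, 0.2]
opening: 0.0471
grasp_force: 0.0
```

Call:
{"name": "servo_tool", "arguments": {
  "commands": [
    [[-0.033,0.021,0,0],[-0.033,0.021,0,0],[-0.038,0.001,0,0],[-0.038,0.001,0,0],[-0.038,0.001,0,0],[-0.038,0.001,0,0],[-0.038,0.001,0,0],[-0.038,0.001,0,0],[-0.038,0.001,0,0],[-0.038,0.001,0,0],[-0.038,0.001,0,0],[-0.038,0.001,0,0]]
  ]
}}

```text
time: 3.1
ee_pos: [0.5686, -0.1777, 0.3476]
eef_rot: [-0.0, 0.666, 0.746, 0.0]
wrist_force: [0.4, 0.2, -0.2]
opening: 0.0472
grasp_force: 0.0
```

```bash
cat >> h.py <<'E'
def pose(s=None):
    s=s or env.get_state(); q=s["eef_rot"]; return np.array(s["ee_pos"]), 2*np.arctan2(q[1],q[2])
def go(x,y,z,phi=None):
    """print needed tool-frame shift at current yaw, and spin"""
    p,f=pose(); d=np.array([x,y,z])-p
    g=f if phi is None else phi
    sp=(g-f+np.pi)%(2*np.pi)-np.pi; g=f+sp
    X=np.array([-np.cos(g),np.sin(g)]);Y=np.array([np.sin(g),np.cos(g)])
    print("at",p.round(4),"phi",round(f,4),"-> after spin",round(sp,3),"shift",(X@d[:2]).round(4),(Y@d[:2]).round(4),(-d[2]).round(4))
E
python3 -c "
from h import *
go(.604,-.370,.28,1.459)"
```

```text
at [ 0.5686 -0.1777  0.3476] phi 1.4585 -> after spin 0.001 shift -0.195 0.0137 0.0676
```

Call:
{"name": "servo_tool", "arguments": {
  "commands": [
    [[-0.0325,0.0023,0,0],[-0.0325,0.0023,0,0],[-0.0325,0.0023,0,0],[-0.0325,0.0023,0.022,0],[-0.0325,0.0023,0.022,0],[-0.0325,0.0023,0.0237,0],[0,0,0,0],[0,0,0,0]]
  ]
}}

```text
time: 3.77
ee_pos: [0.6024, -0.3701, 0.2769]
eef_rot: [-0.002, 0.668, 0.744, -0.001]
wrist_force: [0.4, 0.0, 0.6]
opening: 0.0471
grasp_force: 0.0
```

```bash
python3 - <<'E'
from h import *
print(pose())
im=env.get_image("wrist"); pickle.dump(im,open("w.pkl","wb"))
R=np.array(im["R"]);print(-R.T@im["t"],R[2],im["fovy"])
p,_=pose()
a=im["pixels"][:,:,::-1].copy()
for X,c in((np.array([.6037,-.3698,.178]),(255,0,0)),(np.array([.5284,-.370,.163]),(255,255,0)),(np.array([.4547,-.3905,.198]),(255,0,255))):
    u=proj(im,X)[0]; print(u); cv2.drawMarker(a,tuple(int(k) for k in u),c,cv2.MARKER_CROSS,14,1)
cv2.imwrite("pics/w1.png",cv2.resize(a,(800,600)))
E
```

```text
(array([ 0.6023726 , -0.37014278,  0.27691442]), np.float64(1.4627854769315307))
[ 0.59734324 -0.29920467  0.43211164] [ 0.02447783 -0.27862167 -0.96008896] 61.87518366102306
[278.01548958 207.3417228 ]
[183.19661225 192.42861259]
[ 64.33899811 220.84467992]
```

View pics/w1.png

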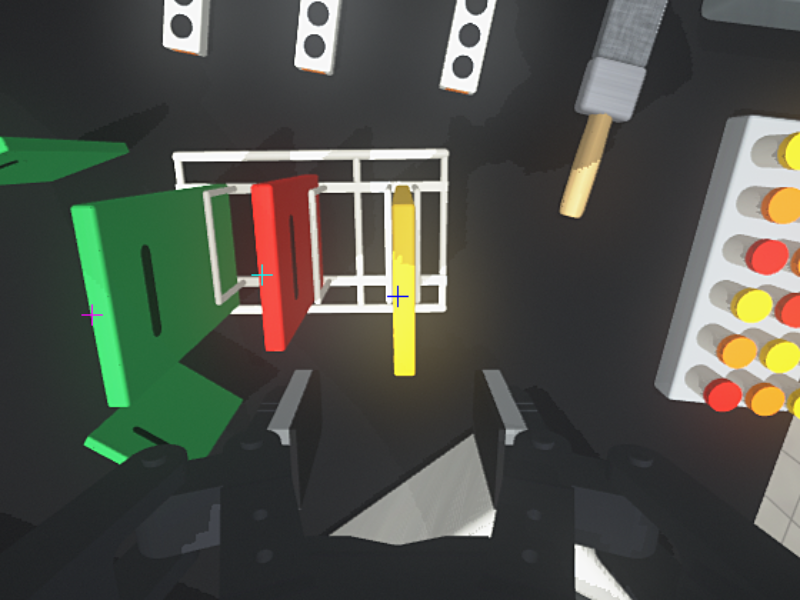

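```bash
python3 - <<'E'
from h import *
im=pickle.load(open("w.pkl","rb"))
def X(p,z): return (bp(im,np.array(p)*.7,z)*1000).round(1)[:,:2].tolist()
w=np.array([-.1115,.9938])
c=np.array([.6037,-.3698]); print("proj ends",(proj(im,[[*(c+s*.0475*w),z] for s in(1,-1) for z in (.178,.008)])/.7).round().tolist())
print("Y",X([(404,185),(404,375)],.178));print("R",X([(262,185),(275,350)],.163));print("G",X([(85,207),(118,405)],.198))
print("rack slot wires Y",X([(388,188),(418,188),(310,190),(318,190)],.073))
h=hsv(im);r=h[:,int(404*.7)];print([(int(i/.7),r[i].tolist()) for i in range(120,270,10)])
E
```

```text
proj ends [[397.0, 205.0], [398.0, 186.0], [397.0, 379.0], [398.0, 296.0]]
Y [[600.9, -312.6], [612.3, -414.3]]
R [[527.0, -321.5], [537.5, -413.7]]
G [[454.8, -337.4], [465.2, -438.5]]
rack slot wires Y [[591.4, -321.4], [612.3, -319.1], [537.1, -328.7], [542.7, -328.1]]
[(171, [24, 19, 67]), (185, [22, 187, 158]), (200, [23, 153, 168]), (214, [26, 174, 238]), (228, [26, 171, 238]), (242, [26, 173, 238]), (257, [26, 171, 237]), (271, [30, 161, 247]), (285, [30, 162, 247]), (300, [30, 162, 247]), (314, [30, 166, 247]), (328, [30, 169, 247]), (342, [30, 173, 247]), (357, [30, 177, 247]), (371, [30, 184, 248])]
```

The wrist view shows the yellow top face at pixel x 393–415, rows 205–375, which is about 3 mm to +x of the estimate. I'll correct, descend, grip and lift.

Call:
{"name": "servo_tool", "arguments": {
  "commands": [
    [[0,0.0025,0.03,0],[0,0,0.034,0],[0,0,0.03,0],[0,0,0.03,0],[0,0,0,0]]
  ]
}}

```text
time: 4.23
ee_pos: [0.6053, -0.3634, 0.151]
eef_rot: [-0.004, 0.665, 0.746, -0.0]
wrist_force: [-1.4, 0.9, -1.7]
opening: 0.0468
grasp_force: 0.0
```

Call:
{"name": "servo_tool", "arguments": {
  "commands": [
    [[0,0,0,0],[0,0,0,0],[0,0,0,0],[0,0,0,0],[0,0,0,0],[0,0,0,0]]
  ],
  "claw": -1,
  "force": 50
}}

```text
time: 4.73
ee_pos: [0.6085, -0.3688, 0.1596]
eef_rot: [0.002, 0.666, 0.746, 0.001]
wrist_force: [-0.0, 1.7, 7.2]
opening: 0.0099
grasp_force: 50.3
```

Call:
{"name": "servo_tool", "arguments": {
  "commands": [
    [[0,0,-0.01,0],[0,0,-0.02,0],[0,0,-0.03,0],[0,0,-0.03,0],[0,0,-0.03,0],[0,0,-0.02,0],[0,0,0,0]]
  ]
}}

```text
time: 5.32
ee_pos: [0.6082, -0.3701, 0.3029]
eef_rot: [0.005, 0.667, 0.745, 0.001]
wrist_force: [-0.2, -0.2, -1.2]
opening: 0.0099
grasp_force: 49.2
```

Call:
{"name": "servo_tool", "arguments": {
  "commands": [
    [[0.02,0.002,0,0],[0.04,0.0046,0,0],[0.04,0.0046,0,0],[0.04,0.0046,0,0],[0.04,0.0046,0,0],[0.04,0.0046,0,0],[0.04,0.0046,0,0],[0.04,0.0046,0,0],[0.04,0.0046,0,0],[0.04,0.0046,0,0],[0.04,0.0046,0,0],[0.04,0.0046,0,0]]
  ]
}}

```text
time: 6.32
ee_pos: [0.6068, 0.0967, 0.2959]
eef_rot: [-0.0, 0.667, 0.745, -0.0]
wrist_force: [1.0, -0.4, -0.7]
opening: 0.0101
grasp_force: 49.2
```

Call:
{"name": "servo_tool", "arguments": {
  "commands": [
    [[0.04,0.0046,0,0],[0.04,0.0046,0,0],[0.04,0.0046,0,0],[0.04,0.0046,0,0],[0.04,0.0046,0,0],[0.03,0.0035,0,0],[0,0,0,0]]
  ]
}}

```text
time: 6.9
ee_pos: [0.6051, 0.3364, 0.2941]
eef_rot: [-0.002, 0.662, 0.749, 0.0]
wrist_force: [-1.6, 0.6, -1.3]
opening: 0.0098
grasp_force: 49.2
```

Call:
{"name": "servo_tool", "arguments": {
  "commands": [
    [[0,0,0,-0.1156],[0,0,0,-0.1156],[0,0,0,-0.1156],[0,0,0,-0.1156],[0,0,0,-0.1156],[0,0,0,-0.1156],[0,0,0,-0.1156],[0,0,0,-0.1156],[0,0,0,-0.1156],[0,0,0,-0.1156],[0,0,0,-0.1156],[0,0,0,-0.1156]]
  ]
}}

```text
time: 7.9
ee_pos: [0.608, 0.3256, 0.2955]
eef_rot: [-0.0, 0.033, 0.999, -0.0]
wrist_force: [0.9, -0.4, -1.6]
opening: 0.0099
grasp_force: 49.2
```

Call:
{"name": "servo_tool", "arguments": {
  "commands": [
    [[0,0,0,0],[0,0,0,0],[0,0,0,0]]
  ]
}}

```text
time: 8.15
ee_pos: [0.6082, 0.326, 0.2958]
eef_rot: [-0.0, 0.037, 0.999, -0.0]
wrist_force: [-0.3, 0.7, -1.2]
opening: 0.0105
grasp_force: 49.2
```

```bash
python3 - <<'E'
from h import *
go(.6065,.3617,.16,.072)
im=env.get_image("wrist"); pickle.dump(im,open("w.pkl","wb"))
O=np.array([.4972,.3615]);a=np.array([.9974,-.0715]);n=np.array([.0715,.9974])
P=im["pixels"][:,:,::-1].copy()
for x,y,z in((174,45,100),(-174,45,100),(0,45,100),(173,-53,10),(-173,-53,10),(168,45,3),(109,45,100)):
    u=proj(im,[*(O+x/1e3*a+y/1e3*n),z/1e3])[0]; print((x,y,z),(u/.7).round()); cv2.drawMarker(P,tuple(int(k) for k in u.clip(-999,999)),(255,0,255),cv2.MARKER_CROSS,14,1)
cv2.imwrite("pics/w2.png",cv2.resize(P,(800,600)))
E
```

```text
at [0.6082 0.326  0.2958] phi 0.0749 -> after spin -0.003 shift 0.0043 0.0355 0.1358
(174, 45, 100) [494. 337.]
(-174, 45, 100) [ 526. -256.]
(0, 45, 100) [508.  85.]
(173, -53, 10) [369. 303.]
(-173, -53, 10) [ 360. -156.]
(168, 45, 3) [475. 295.]
(109, 45, 100) [499. 251.]
```

View pics/w2.png

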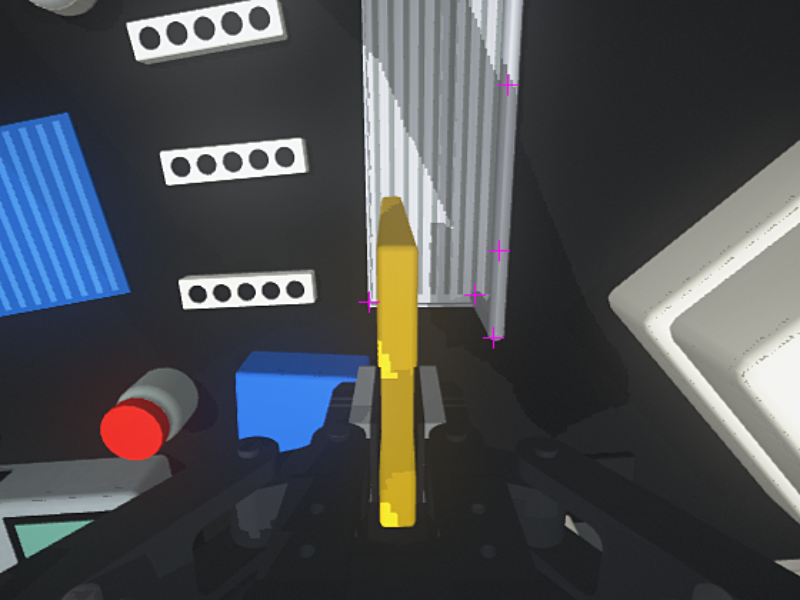

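The wrist view shows the board gripped and near vertical. The stand markers sit within a few pixels of the rail at (503,250) and the tray corner at (369,302). Next I shift over and lower.

Call:
{"name": "servo_tool", "arguments": {
  "commands": [
    [[0.0043,0.0355,0,0],[0,0,0.03,0],[0,0,0.03,0],[0,0,0.03,0],[0,0,0.025,0],[0,0,0.012,0],[0,0,0,0],[0,0,0,0]]
  ]
}}

```text
time: 8.87
ee_pos: [0.6069, 0.3623, 0.1695]
eef_rot: [0.0, 0.036, 0.999, -0.0]
wrist_force: [1.5, -0.3, -0.7]
opening: 0.0099
grasp_force: 49.2
```

Call:
{"name": "servo_tool", "arguments": {
  "commands": [
    [[0,0,0.003,0],[0,0,0,0],[0,0,0,0]]
  ]
}}

```text
time: 9.12
ee_pos: [0.6073, 0.3625, 0.1678]
eef_rot: [0.001, 0.036, 0.999, 0.001]
wrist_force: [-0.6, 0.6, -1.3]
opening: 0.0098
grasp_force: 49.2
```

Call:
{"name": "servo_tool", "arguments": {
  "commands": [
    [[0,0,0.003,0],[0,0,0,0],[0,0,0,0]]
  ]
}}

```text
time: 9.37
ee_pos: [0.6065, 0.3621, 0.1632]
eef_rot: [0.0, 0.036, 0.999, 0.0]
wrist_force: [0.0, -0.6, -1.4]
opening: 0.0094
grasp_force: 49.2
```

Call:
{"name": "servo_tool", "arguments": {
  "commands": [
    [[0,0,0.005,0],[0,0,0,0],[0,0,0,0]]
  ]
}}

```text
time: 9.62
ee_pos: [0.6062, 0.362, 0.1575]
eef_rot: [-0.0, 0.036, 0.999, -0.0]
wrist_force: [0.1, 0.4, -1.1]
opening: 0.0098
grasp_force: 49.2
```

Call:
{"name": "servo_tool", "arguments": {
  "commands": [
    [[0,0,0.003,0],[0,0,0,0],[0,0,0,0]]
  ]
}}

```text
time: 9.87
ee_pos: [0.6066, 0.3621, 0.155]
eef_rot: [-0.0, 0.036, 0.999, -0.0]
wrist_force: [-0.0, 0.4, -2.4]
opening: 0.0099
grasp_force: 49.2
```

Call:
{"name": "servo_tool", "arguments": {
  "commands": [
    [[0,0,0.002,0],[0,0,0,0],[0,0,0,0]]
  ]
}}

```text
time: 10.12
ee_pos: [0.607, 0.363, 0.1548]
eef_rot: [0.001, 0.036, 0.999, 0.001]
wrist_force: [-2.0, 0.1, 5.5]
opening: 0.0101
grasp_force: 50.0
```

Call:
{"name": "servo_tool", "arguments": {
  "commands": [
    [[0,0,0,0],[0,0,0,0],[0,0,0,0],[0,0,0,0],[0,0,0,0]]
  ],
  "claw": 0
}}

```text
time: 10.53
ee_pos: [0.6065, 0.3621, 0.1529]
eef_rot: [-0.0, 0.036, 0.999, -0.0]
wrist_force: [-0.2, 0.6, -0.2]
opening: 0.0431
grasp_force: 0.0
```

Call:
{"name": "servo_tool", "arguments": {
  "commands": [
    [[0,0.004,0,0],[0,0.004,0,0],[0,0.004,0,0],[0,0.004,0,0],[0,0.004,0,0],[0,0.004,0,0],[0,0.004,0,0],[0,0.004,0,0],[0,0.003,0,0],[0,0.003,0,0],[0,0.002,0,0],[0,0,0,0]]
  ]
}}

```text
time: 11.53
ee_pos: [0.6093, 0.4027, 0.153]
eef_rot: [-0.0, 0.036, 0.999, 0.0]
wrist_force: [-0.2, -0.2, -0.1]
opening: 0.0427
grasp_force: 0.0
```

```bash
python3 - <<'E'
from h import *
print(pose())
im=env.get_image("wrist"); cv2.imwrite("pics/w3.png",im["pixels"][:,:,::-1])
E
```

```text
(array([0.60929617, 0.40270239, 0.15304918]), np.float64(0.07108914909911956))
```

View pics/w3.png

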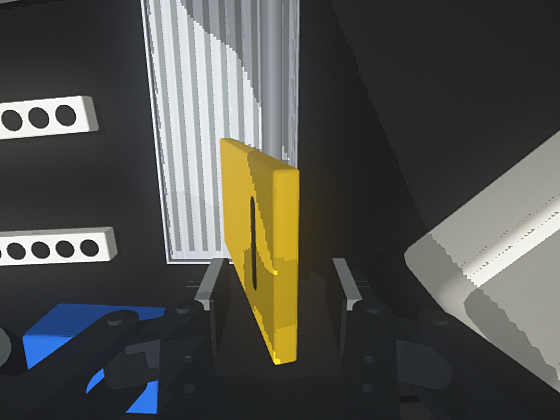

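The view shows the yellow board tipped back onto the rail, with its front face and slot visible and the top edge at about x 285 px. Next I retreat and fetch red.

Call:
{"name": "servo_tool", "arguments": {
  "commands": [
    [[0,0,-0.03,0],[0,0,-0.04,0],[0,0,-0.04,0],[0,0,-0.04,0],[0,0,0,0.116],[0,0,0,0.116],[0,0,0,0.116],[0,0,0,0.116],[0,0,0,0.116],[0,0,0,0.116],[0,0,0,0.116],[0,0,0,0.116]]
  ]
}}

```text
time: 12.58
ee_pos: [0.6095, 0.4017, 0.3032]
eef_rot: [-0.0, 0.482, 0.876, -0.0]
wrist_force: [-0.3, -0.3, -0.5]
opening: 0.0425
grasp_force: 0.0
```

Call:
{"name": "servo_tool", "arguments": {
  "commands": [
    [[0,0,0,0.116],[0,0,0,0.116],[0,0,0,0.116],[0,0,0,0.112],[-0.04,-0.0086,0,0],[-0.04,-0.0086,0,0],[-0.04,-0.0086,0,0],[-0.04,-0.0086,0,0],[-0.04,-0.0086,0,0],[-0.04,-0.0086,0,0],[-0.04,-0.0086,0,0],[-0.04,-0.0086,0,0]]
  ]
}}

```text
time: 13.58
ee_pos: [0.5759, 0.0742, 0.3034]
eef_rot: [-0.0, 0.667, 0.745, 0.0]
wrist_force: [0.4, -0.3, 0.7]
opening: 0.0425
grasp_force: 0.0
```

Call:
{"name": "servo_tool", "arguments": {
  "commands": [
    [[-0.04,-0.0086,0,0],[-0.04,-0.0086,0,0],[-0.04,-0.0086,0,0],[-0.04,-0.0086,0,0],[-0.04,-0.0086,0,0],[-0.04,-0.0086,0,0],[-0.04,-0.0086,0,0],[-0.04,-0.0086,0,0],[-0.04,-0.0086,0,0],[0,0,0,0],[0,0,0,0]]
  ]
}}

```text
time: 14.5
ee_pos: [0.5377, -0.2937, 0.3033]
eef_rot: [0.0, 0.669, 0.743, -0.0]
wrist_force: [0.3, 0.5, -0.5]
opening: 0.0427
grasp_force: 0.0
```

```bash
python3 - <<'E'
from h import *
go(.532,-.369,.142,1.459)
im=env.get_image("wrist");h=hsv(im); m=((h[...,0]<6)|(h[...,0]>174))&(h[...,1]>150)&(h[...,2]>215)
for b in blobs(im,m,.163,200): print(b)
im=env.get_image("top");pickle.dump(im,open("top1.pkl","wb")); cv2.imwrite("pics/t1.png",cv2.resize(im["pixels"][130:300,50:500,::-1],(800,302)))
E
```

```text
at [ 0.5377 -0.2937  0.3033] phi 1.4666 -> after spin -0.008 shift -0.0742 -0.0141 0.1613
(array([750.42016807, 463.38935574]), (array([ 791.4, -397.5]), 19.1, 18.6, 61.8))
(array([789.27272727, 346.1038961 ]), (array([ 788.9, -312.6]), 19.0, 14.1, -71.3))
(array([372.38564391, 383.25123153]), (array([ 531., -367.]), 92.2, 11.1, -83.2))
```

View pics/t1.png

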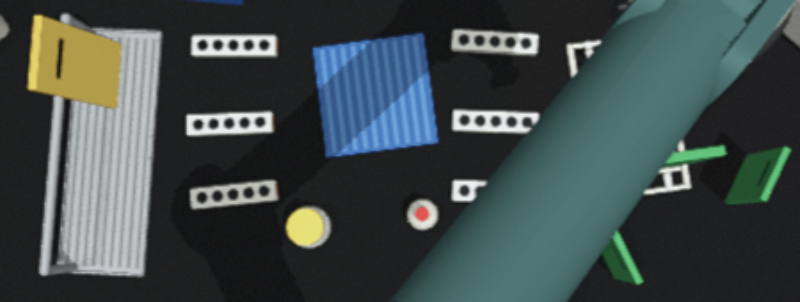

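The top view shows yellow leaning square, its lower edge parallel to the rail. Now red.

Call:
{"name": "servo_tool", "arguments": {
  "commands": [
    [[-0.0365,-0.0075,0,-0.008],[-0.0366,-0.0075,0,0],[0,0,0.03,0],[0,0,0.04,0],[0,0,0.04,0],[0,0,0.036,0],[0,0,0.015,0],[0,0,0,0],[0,0,0,0]]
  ]
}}

```text
time: 15.35
ee_pos: [0.5341, -0.3635, 0.1428]
eef_rot: [0.0, 0.663, 0.749, 0.0]
wrist_force: [1.4, -0.0, 0.9]
opening: 0.0427
grasp_force: 0.0
```

Call:
{"name": "servo_tool", "arguments": {
  "commands": [
    [[0,0,0,0],[0,0,0,0],[0,0,0,0],[0,0,0,0],[0,0,0,0],[0,0,0,0]]
  ],
  "claw": -1,
  "force": 50
}}

```text
time: 15.85
ee_pos: [0.5344, -0.3651, 0.1447]
eef_rot: [0.002, 0.664, 0.748, 0.001]
wrist_force: [-0.3, 0.7, 6.8]
opening: 0.0101
grasp_force: 49.1
```

Call:
{"name": "servo_tool", "arguments": {
  "commands": [
    [[0,0,-0.01,0],[0,0,-0.02,0],[0,0,-0.03,0],[0,0,-0.03,0],[0,0,-0.03,0],[0,0,-0.02,0],[0,0,0,0]]
  ]
}}

```text
time: 16.43
ee_pos: [0.5345, -0.3663, 0.288]
eef_rot: [0.004, 0.664, 0.748, 0.001]
wrist_force: [0.5, -0.9, -1.5]
opening: 0.01
grasp_force: 49.1
```

Call:
{"name": "servo_tool", "arguments": {
  "commands": [
    [[0.02,-0.0015,0,0],[0.04,-0.003,0,0],[0.04,-0.003,0,0],[0.04,-0.003,0,0],[0.04,-0.003,0,0],[0.04,-0.003,0,0],[0.04,-0.003,0,0],[0.04,-0.003,0,0],[0.04,-0.003,0,0],[0.04,-0.003,0,0],[0.04,-0.003,0,0],[0.04,-0.003,0,0]]
  ]
}}

```text
time: 17.43
ee_pos: [0.4427, 0.0899, 0.2819]
eef_rot: [-0.0, 0.664, 0.748, 0.0]
wrist_force: [1.5, 1.2, -1.9]
opening: 0.0098
grasp_force: 49.1
```

Call:
{"name": "servo_tool", "arguments": {
  "commands": [
    [[0.04,-0.003,0,0],[0.04,-0.003,0,0],[0.04,-0.003,0,0],[0.04,-0.003,0,0],[0.04,-0.003,0,0],[0.04,-0.003,0,0],[0.03,-0.003,0,-0.05],[0,0,0,-0.115],[0,0,0,-0.115],[0,0,0,-0.115],[0,0,0,-0.115],[0,0,0,-0.115]]
  ]
}}

```text
time: 18.43
ee_pos: [0.3907, 0.3534, 0.2814]
eef_rot: [-0.0, 0.399, 0.917, -0.001]
wrist_force: [-0.0, 0.4, -2.5]
opening: 0.0096
grasp_force: 49.1
```

Call:
{"name": "servo_tool", "arguments": {
  "commands": [
    [[0,0,0,-0.115],[0,0,0,-0.115],[0,0,0,-0.115],[0,0,0,-0.115],[0,0,0,-0.115],[0,0,0,-0.115],[0,0,0,-0.065],[0,0,0,0],[0,0,0,0],[0,0,0,0]]
  ]
}}

```text
time: 19.27
ee_pos: [0.391, 0.3536, 0.2818]
eef_rot: [-0.0, 0.037, 0.999, -0.0]
wrist_force: [-0.2, 0.6, -1.9]
opening: 0.0102
grasp_force: 49.1
```

```bash
python3 - <<'E'
from h import *
go(.3891,.3773,.15,.072)
E
```

```text
at [0.391  0.3536 0.2818] phi 0.0736 -> after spin -0.002 shift 0.0036 0.0235 0.1318
```

Call:
{"name": "servo_tool", "arguments": {
  "commands": [
    [[0.0036,0.0235,0,0],[0,0,0.03,0],[0,0,0.03,0],[0,0,0.03,0],[0,0,0.03,0],[0,0,0.013,0],[0,0,0.004,0],[0,0,0,0],[0,0,0,0]]
  ]
}}

```text
time: 20.02
ee_pos: [0.3898, 0.3782, 0.1459]
eef_rot: [0.0, 0.036, 0.999, 0.0]
wrist_force: [-0.3, -0.6, -1.4]
opening: 0.0097
grasp_force: 49.1
```

Call:
{"name": "servo_tool", "arguments": {
  "commands": [
    [[0,0,0.003,0],[0,0,0,0],[0,0,0,0]]
  ]
}}

```text
time: 20.27
ee_pos: [0.3896, 0.378, 0.1429]
eef_rot: [0.0, 0.036, 0.999, 0.001]
wrist_force: [0.6, 0.0, -2.3]
opening: 0.01
grasp_force: 49.1
```

Call:
{"name": "servo_tool", "arguments": {
  "commands": [
    [[0,0,0.001,0],[0,0,0,0],[0,0,0,0]]
  ]
}}

```text
time: 20.52
ee_pos: [0.3893, 0.3776, 0.1413]
eef_rot: [0.0, 0.036, 0.999, 0.0]
wrist_force: [0.4, -0.5, -1.2]
opening: 0.01
grasp_force: 49.1
```

Call:
{"name": "servo_tool", "arguments": {
  "commands": [
    [[0,0,0.0015,0],[0,0,0,0],[0,0,0,0]]
  ]
}}

```text
time: 20.77
ee_pos: [0.3893, 0.3778, 0.1398]
eef_rot: [0.0, 0.036, 0.999, 0.0]
wrist_force: [-1.5, 1.1, 0.9]
opening: 0.01
grasp_force: 49.4
```

Call:
{"name": "servo_tool", "arguments": {
  "commands": [
    [[0,0,0.0015,0],[0,0,0,0],[0,0,0,0]]
  ]
}}

```text
time: 21.02
ee_pos: [0.3896, 0.3789, 0.1397]
eef_rot: [0.0, 0.036, 0.999, 0.001]
wrist_force: [-2.8, 0.7, 8.1]
opening: 0.01
grasp_force: 50.5
```

Call:
{"name": "servo_tool", "arguments": {
  "commands": [
    [[0,0,0,0],[0,0,0,0],[0,0,0,0],[0,0,0,0],[0,0,0,0]]
  ],
  "claw": 0
}}

```text
time: 21.43
ee_pos: [0.3892, 0.3774, 0.1378]
eef_rot: [-0.0, 0.036, 0.999, -0.0]
wrist_force: [0.2, 0.2, 0.2]
opening: 0.0431
grasp_force: 0.0
```

Call:
{"name": "servo_tool", "arguments": {
  "commands": [
    [[0,0.004,0,0],[0,0.004,0,0],[0,0.004,0,0],[0,0.004,0,0],[0,0.004,0,0],[0,0.004,0,0],[0,0.004,0,0],[0,0.004,0,0],[0,0.003,0,0],[0,0.003,0,0],[0,0.002,0,0],[0,0,0,0]]
  ]
}}

```text
time: 22.43
ee_pos: [0.3921, 0.418, 0.1381]
eef_rot: [0.0, 0.036, 0.999, 0.0]
wrist_force: [0.0, -0.3, -0.4]
opening: 0.0427
grasp_force: 0.0
```

Call:
{"name": "servo_tool", "arguments": {
  "commands": [
    [[0,0,-0.03,0],[0,0,-0.04,0],[0,0,-0.04,0],[0,0,-0.04,0],[0,0,-0.03,0.1],[0,0,0,0.116],[0,0,0,0.116],[0,0,0,0.116],[0,0,0,0.116],[0,0,0,0.116],[0,0,0,0.116],[0,0,0,0.116]]
  ]
}}

```text
time: 23.43
ee_pos: [0.3921, 0.4172, 0.3181]
eef_rot: [-0.0, 0.475, 0.88, -0.0]
wrist_force: [-0.0, -0.1, 0.8]
opening: 0.0428
grasp_force: 0.0
```

Call:
{"name": "servo_tool", "arguments": {
  "commands": [
    [[0,0,0,0.116],[0,0,0,0.116],[0,0,0,0.116],[0,0,0,0.116],[0,0,0,0.01],[-0.04,-0.001,0,0],[-0.04,-0.001,0,0],[-0.04,-0.001,0,0],[-0.04,-0.001,0,0],[-0.04,-0.001,0,0],[-0.04,-0.001,0,0],[-0.04,-0.001,0,0]]
  ]
}}

```text
time: 24.43
ee_pos: [0.4165, 0.1364, 0.3182]
eef_rot: [-0.0, 0.665, 0.747, 0.0]
wrist_force: [1.4, 0.7, 0.9]
opening: 0.043
grasp_force: 0.0
```

Call:
{"name": "servo_tool", "arguments": {
  "commands": [
    [[-0.04,-0.001,0,0],[-0.04,-0.001,0,0],[-0.04,-0.001,0,0],[-0.04,-0.001,0,0],[-0.04,-0.001,0,0],[-0.04,-0.001,0,0],[-0.04,-0.001,0,0],[-0.04,-0.001,0,0],[-0.04,-0.001,0,0],[-0.04,-0.001,0,0],[0,0,0,0],[0,0,0,0]]
  ]
}}

```text
time: 25.43
ee_pos: [0.4506, -0.263, 0.3177]
eef_rot: [-0.0, 0.668, 0.745, -0.001]
wrist_force: [-0.7, 1.5, 0.6]
opening: 0.0425
grasp_force: 0.0
```

```bash
python3 - <<'E'
from h import *
go(.461,-.389,.176,1.459)
im=env.get_image("wrist");h=hsv(im); pickle.dump(im,open("w.pkl","wb")); m=(h[...,0]>45)&(h[...,0]<80)&(h[...,1]>90)&(h[...,2]>180)
for b in blobs(im,m,.198,150): print(b)
im=env.get_image("top");pickle.dump(im,open("top1.pkl","wb")); a=cv2.resize(im["pixels"][130:300,50:500,::-1],(800,302))
w=pickle.load(open("w.pkl","rb"))["pixels"][:,:,::-1]; cv2.imwrite("pics/t2.png",np.vstack([a,cv2.resize(w,(397,298))[:, :397].repeat(1,0) if 0 else np.hstack([cv2.resize(w,(397,298)),np.zeros((298,403,3),np.uint8)])]))
E
```

```text
at [ 0.4506 -0.263   0.3177] phi 1.4619 -> after spin -0.003 shift -0.1263 -0.0037 0.1417
(array([384.76190476, 471.14688129]), (array([ 457.9, -387.6]), 102.4, 11.2, -83.2))
(array([230.71428571, 338.16326531]), (array([ 358.7, -305. ]), 59.3, 6.4, 25.0))
```

View pics/t2.png

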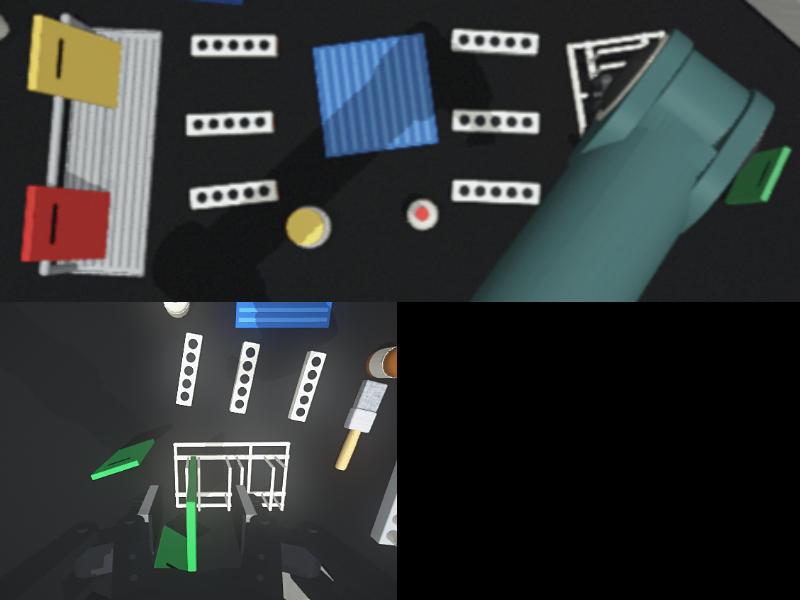

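Both boards lean square on the stand, yellow at crop (75,60) and red at (65,225). The green board to pick is at wrist inset (192,515). I'll pick it, and in parallel measure the free gap on the stand.

Call:
{"name": "servo_tool", "arguments": {
  "commands": [
    [[-0.0315,-0.001,0,-0.003],[-0.0315,-0.001,0,0],[-0.0315,-0.001,0,0],[-0.0315,-0.0016,0,0],[0,0,0.03,0],[0,0,0.04,0],[0,0,0.04,0],[0,0,0.025,0],[0,0,0.006,0],[0,0,0,0],[0,0,0,0]]
  ]
}}

```text
time: 26.45
ee_pos: [0.4633, -0.3852, 0.1787]
eef_rot: [0.001, 0.664, 0.748, 0.0]
wrist_force: [-0.3, -0.4, 0.8]
opening: 0.0427
grasp_force: 0.0
```

Call:
{"name": "servo_tool", "arguments": {
  "commands": [
    [[0,0,0,0],[0,0,0,0],[0,0,0,0],[0,0,0,0],[0,0,0,0],[0,0,0,0]]
  ],
  "claw": -1,
  "force": 60
}}

```text
time: 26.95
ee_pos: [0.4629, -0.3864, 0.1791]
eef_rot: [0.001, 0.665, 0.747, 0.001]
wrist_force: [-0.6, 2.3, 7.0]
opening: 0.0097
grasp_force: 59.3
```

Call:
{"name": "servo_tool", "arguments": {
  "commands": [
    [[0,0,-0.01,0],[0,0,-0.02,0],[0,0,-0.03,0],[0,0,-0.03,0],[0,0,-0.03,0],[0,0,-0.02,0],[0,0,0,0]]
  ]
}}

```text
time: 27.53
ee_pos: [0.4629, -0.3878, 0.3221]
eef_rot: [0.004, 0.665, 0.747, 0.001]
wrist_force: [0.8, -1.5, -2.0]
opening: 0.0094
grasp_force: 59.0
```

```bash
python3 - <<'E'
from h import *
print(pose())
im=pickle.load(open("top1.pkl","rb"));H=hsv(im); h,s,v=H[...,0],H[...,1],H[...,2]
O=np.array([.4972,.3615]);a=np.array([.9974,-.0715]);n=np.array([.0715,.9974])
for nme,m in(("y",(h>18)&(h<32)&(s>120)),("r",((h<8)|(h>172))&(s>120))):
    m=m&(v>60); m[:,140:]=0;m[:125]=0;m[300:]=0
    c=max(cv2.findContours(m.astype(np.uint8),cv2.RETR_EXTERNAL,cv2.CHAIN_APPROX_NONE)[0],key=cv2.contourArea)
    q=cv2.approxPolyDP(c,3,True)[:,0]
    for p in q:
        X=bp(im,p,.006)[0,:2]-O; Y=bp(im,p,.15)[0,:2]-O
        print(nme,p,"z6:",(1e3*np.array([X@a,X@n])).round(),"z150:",(1e3*np.array([Y@a,Y@n])).round())
E
```

```text
(array([ 0.46292073, -0.38776173,  0.32208818]), np.float64(1.455102049348737))
y [ 69 138] z6: [193. 132.] z150: [161.  66.]
y [ 65 180] z6: [ 83. 133.] z150: [64. 66.]
y [114 190] z6: [63.  5.] z150: [ 46. -47.]
y [117 155] z6: [154.   4.] z150: [126. -48.]
r [ 65 234] z6: [-55. 121.] z150: [-59.  56.]
r [ 62 277] z6: [-163.  119.] z150: [-155.   54.]
r [108 274] z6: [-150.    3.] z150: [-143.  -49.]
r [110 238] z6: [-60.   5.] z150: [-63. -47.]
```

Call:
{"name": "servo_tool", "arguments": {
  "commands": [
    [[0,0,-0.03,0],[0.02,0.003,-0.01,0],[0.04,0.0065,0,0],[0.04,0.0065,0,0],[0.04,0.0065,0,0],[0.04,0.0065,0,0],[0.04,0.0065,0,0],[0.04,0.0065,0,0],[0.04,0.0065,0,0],[0.04,0.0065,0,0],[0.04,0.0065,0,0],[0.04,0.0065,0,0]]
  ]
}}

```text
time: 28.53
ee_pos: [0.4796, 0.0413, 0.3565]
eef_rot: [-0.001, 0.665, 0.747, 0.0]
wrist_force: [1.0, -1.0, -2.9]
opening: 0.0093
grasp_force: 59.1
```

Call:
{"name": "servo_tool", "arguments": {
  "commands": [
    [[0.04,0.0065,0,0],[0.04,0.0065,0,0],[0.04,0.0065,0,0],[0.04,0.0065,0,0],[0.04,0.0065,0,0],[0.04,0.0065,0,0],[0.03,0.006,0,-0.05],[0,0,0,-0.115],[0,0,0,-0.115],[0,0,0,-0.115],[0,0,0,-0.115],[0,0,0,-0.115]]
  ]
}}

```text
time: 29.53
ee_pos: [0.4936, 0.3123, 0.3558]
eef_rot: [-0.0, 0.4, 0.916, -0.001]
wrist_force: [0.4, 1.4, -2.9]
opening: 0.0097
grasp_force: 59.1
```

Call:
{"name": "servo_tool", "arguments": {
  "commands": [
    [[0,0,0,-0.115],[0,0,0,-0.115],[0,0,0,-0.115],[0,0,0,-0.115],[0,0,0,-0.115],[0,0,0,-0.115],[0,0,0,-0.068],[0,0,0,0],[0,0,0,0],[0,0,0,0]]
  ]
}}

```text
time: 30.37
ee_pos: [0.494, 0.3124, 0.3565]
eef_rot: [-0.0, 0.037, 0.999, -0.0]
wrist_force: [-0.9, -0.4, -2.6]
opening: 0.0094
grasp_force: 59.1
```

```bash
python3 - <<'E'
from h import *
go(.4993,.3694,.181,.072)
im=env.get_image("wrist"); cv2.imwrite("pics/w4.png",im["pixels"][:,:,::-1])
E
```

```text
at [0.494  0.3124 0.3565] phi 0.0737 -> after spin -0.002 shift -0.0012 0.0572 0.1755
```

View pics/w4.png

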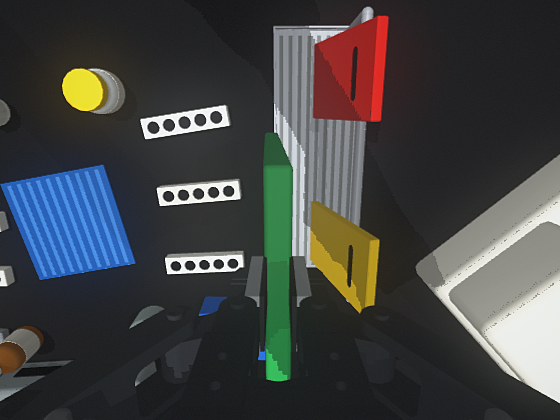

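Red at (350,70) and yellow at (345,255) px lean with a clear gap between, so green goes down there.

Call:
{"name": "servo_tool", "arguments": {
  "commands": [
    [[-0.0006,0.028,0,0],[-0.0006,0.029,0,0],[0,0,0,0],[0,0,0.03,0],[0,0,0.03,0],[0,0,0.03,0],[0,0,0.03,0],[0,0,0.03,0],[0,0,0.02,0],[0,0,0.006,0],[0,0,0,0],[0,0,0,0]]
  ]
}}

```text
time: 31.42
ee_pos: [0.5001, 0.3699, 0.182]
eef_rot: [0.001, 0.036, 0.999, 0.0]
wrist_force: [-0.4, 0.3, -2.3]
opening: 0.0095
grasp_force: 59.1
```

Call:
{"name": "servo_tool", "arguments": {
  "commands": [
    [[0,0,0.0025,0],[0,0,0,0],[0,0,0,0]]
  ]
}}

```text
time: 31.67
ee_pos: [0.5, 0.3699, 0.1798]
eef_rot: [0.001, 0.036, 0.999, 0.001]
wrist_force: [-0.3, -0.8, -1.3]
opening: 0.0094
grasp_force: 59.1
```

Call:
{"name": "servo_tool", "arguments": {
  "commands": [
    [[0,0,0.002,0],[0,0,0,0],[0,0,0,0]]
  ]
}}

```text
time: 31.92
ee_pos: [0.4995, 0.3695, 0.1767]
eef_rot: [0.0, 0.036, 0.999, 0.0]
wrist_force: [-0.8, 0.2, -3.1]
opening: 0.0096
grasp_force: 59.1
```

Call:
{"name": "servo_tool", "arguments": {
  "commands": [
    [[0,0,0.0015,0],[0,0,0,0],[0,0,0,0]]
  ]
}}

```text
time: 32.17
ee_pos: [0.4994, 0.3694, 0.175]
eef_rot: [-0.0, 0.036, 0.999, -0.0]
wrist_force: [0.3, 0.1, -2.6]
opening: 0.0095
grasp_force: 59.1
```

Call:
{"name": "servo_tool", "arguments": {
  "commands": [
    [[0,0,0.0015,0],[0,0,0,0],[0,0,0,0]]
  ]
}}

```text
time: 32.42
ee_pos: [0.4998, 0.3699, 0.1743]
eef_rot: [0.0, 0.036, 0.999, 0.001]
wrist_force: [-1.3, -0.1, 2.7]
opening: 0.0092
grasp_force: 59.8
```

Call:
{"name": "servo_tool", "arguments": {
  "commands": [
    [[0,0,0.0012,0],[0,0,0,0],[0,0,0,0]]
  ]
}}

```text
time: 32.67
ee_pos: [0.5, 0.3706, 0.1743]
eef_rot: [0.001, 0.036, 0.999, 0.001]
wrist_force: [-3.1, 0.0, 9.1]
opening: 0.0095
grasp_force: 60.5
```

Call:
{"name": "servo_tool", "arguments": {
  "commands": [
    [[0,0,0,0],[0,0,0,0],[0,0,0,0],[0,0,0,0],[0,0,0,0]]
  ],
  "claw": 0
}}

```text
time: 33.08
ee_pos: [0.4995, 0.3693, 0.1721]
eef_rot: [-0.0, 0.036, 0.999, -0.0]
wrist_force: [-0.3, -0.1, -0.1]
opening: 0.0427
grasp_force: 0.0
```

Call:
{"name": "servo_tool", "arguments": {
  "commands": [
    [[0,0.004,0,0],[0,0.004,0,0],[0,0.004,0,0],[0,0.004,0,0],[0,0.004,0,0],[0,0.004,0,0],[0,0.004,0,0],[0,0.004,0,0],[0,0.004,0,0],[0,0.004,0,0],[0,0.003,0,0],[0,0,0,0]]
  ]
}}

```text
time: 34.08
ee_pos: [0.5024, 0.4133, 0.1723]
eef_rot: [0.0, 0.035, 0.999, 0.0]
wrist_force: [0.2, 0.3, 0.2]
opening: 0.0426
grasp_force: 0.0
```

Call:
{"name": "servo_tool", "arguments": {
  "commands": [
    [[0,0,-0.03,0],[0,0,-0.04,0],[0,0,-0.04,0],[0,0,-0.04,0],[0,0,0,0.116],[0,0,0,0.116],[0,0,0,0.116],[0,0,0,0.116],[0,0,0,0.116],[0,0,0,0.116],[0,0,0,0.116],[0,0,0,0.116]]
  ]
}}

```text
time: 35.08
ee_pos: [0.5026, 0.4121, 0.3225]
eef_rot: [-0.0, 0.482, 0.876, -0.0]
wrist_force: [-0.2, -0.8, 0.0]
opening: 0.0428
grasp_force: 0.0
```

Call:
{"name": "servo_tool", "arguments": {
  "commands": [
    [[0,0,0,0.116],[0,0,0,0.116],[0,0,0,0.116],[0,0,0,0.116],[0,0,0,0],[0,0,0,0]]
  ]
}}

```text
time: 35.58
ee_pos: [0.5025, 0.4123, 0.3223]
eef_rot: [0.0, 0.667, 0.745, -0.0]
wrist_force: [-0.4, 0.2, -0.8]
opening: 0.0426
grasp_force: 0.0
```

```bash
cat >> h.py <<'E'
def strips(im,z=.018,reg=None,vmin=150,smax=60):
    H=hsv(im); m=(H[...,2]>vmin)&(H[...,1]<smax)
    if reg: 
        r=np.zeros(m.shape,bool); r[reg[0]:reg[1],reg[2]:reg[3]]=1; m&=r
    m=cv2.morphologyEx(m.astype(np.uint8),cv2.MORPH_CLOSE,np.ones((3,3)))
    for px,b in blobs(im,m,z,200):
        print(px.round(),b)
E
python3 - <<'E'
from h import *
print(pose())
im=env.get_image("top");pickle.dump(im,open("top2.pkl","wb")); strips(im,reg=(130,265,150,365),vmin=110)
cv2.imwrite("pics/t3.png",cv2.resize(im["pixels"][100:310,50:470,::-1],(800,400)))
E
```

```text
(array([0.50248413, 0.41229505, 0.32229153]), np.float64(1.4604876952405823))
[410. 358.] (array([397.3, -76.3]), 39.8, 39.6, 88.7)
[469. 340.] (array([ 425.5, -180. ]), 122.3, 30.8, 86.3)
[259. 341.] (array([430.9, 187.7]), 123.3, 30.9, -85.4)
[255. 284.] (array([531.4, 192.5]), 121.8, 31.1, -89.1)
[461. 269.] (array([ 550.3, -169.1]), 122.8, 30.4, 88.5)
[259. 222.] (array([642.7, 186.8]), 122.6, 28.4, 88.5)
[469. 219.] (array([ 638.2, -185.4]), 122.0, 31.9, 85.0)
```

View pics/t3.png

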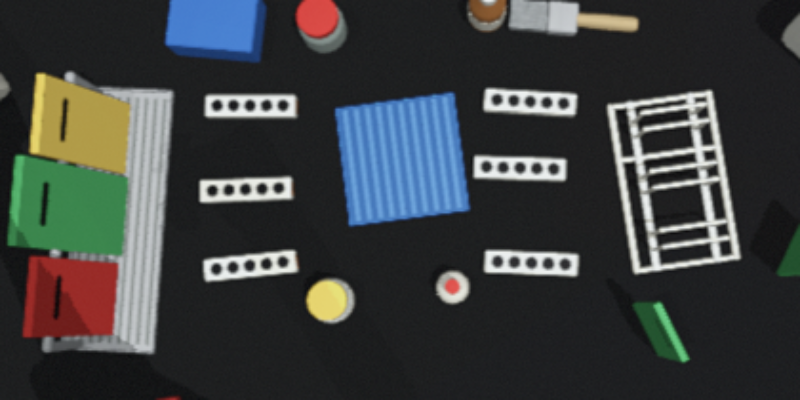

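All three boards lean side by side on the stand, and strip E was knocked to crop (520,168), now at (550,−169). I'll go over the left strips for a wrist measurement.

Call:
{"name": "servo_tool", "arguments": {
  "commands": [
    [[-0.03,0,0,0],[-0.04,-0.001,0,0],[-0.04,-0.001,0,0],[-0.04,-0.001,0,0],[-0.04,-0.001,0,0],[-0.04,0,0,0],[-0.04,0,0,0],[-0.013,0,0.02,0],[0,0,0,0],[0,0,0,0],[0,0,0,0],[0,0,0,0]]
  ]
}}

```text
time: 36.63
ee_pos: [0.5291, 0.1323, 0.3028]
eef_rot: [0.0, 0.667, 0.745, 0.0]
wrist_force: [0.3, -0.2, 0.9]
opening: 0.0427
grasp_force: 0.0
```

```bash
python3 - <<'E'
from h import *
print(pose())
im=env.get_image("wrist");pickle.dump(im,open("w.pkl","wb")); strips(im,vmin=140)
H=hsv(im); m=(H[...,0]>95)&(H[...,0]<125)&(H[...,1]>80)&(H[...,2]>60)
for b in blobs(im,m,.004,2000): print(b)
cv2.imwrite("pics/w5.png",im["pixels"][:,:,::-1])
E
```

```text
(array([0.52912553, 0.13226522, 0.30284535]), np.float64(1.4603049719604337))
[576. 570.] (array([ 767.7, -206. ]), 74.3, 21.1, -76.3)
[470. 514.] (array([ 641.2, -143.9]), 61.4, 32.8, 85.6)
[389. 505.] (array([ 553.2, -144.8]), 94.6, 29.6, 86.9)
[234. 430.] (array([388.7, -73.5]), 63.3, 25.8, 45.9)
[497. 407.] (array([645.9, -17.1]), 82.4, 22.7, -66.6)
[299. 405.] (array([450.7, -38.8]), 82.3, 23.9, 80.2)
[752. 444.] (array([901.8, -61.4]), 260.2, 117.7, -71.0)
[621. 314.] (array([745.5,  88.6]), 61.0, 50.3, 65.5)
[238. 269.] (array([392. ,  88.8]), 57.8, 42.4, -47.8)
[534. 187.] (array([643.1, 187.3]), 119.1, 32.0, 88.5)
[408. 165.] (array([533.1, 193.7]), 119.3, 28.5, -89.1)
[290. 158.] (array([433.6, 188.8]), 119.9, 30.1, -85.2)
[456.  16.] (array([551. , 301.8]), 243.6, 42.6, 6.3)
(array([413.09950739, 373.22364532]), (array([564.7,   0.9]), 224.4, 188.8, 5.6))
(array([698.70279146, 138.43302838]), (array([788. , 236.1]), 192.7, 177.3, -81.0))
```

View pics/w5.png

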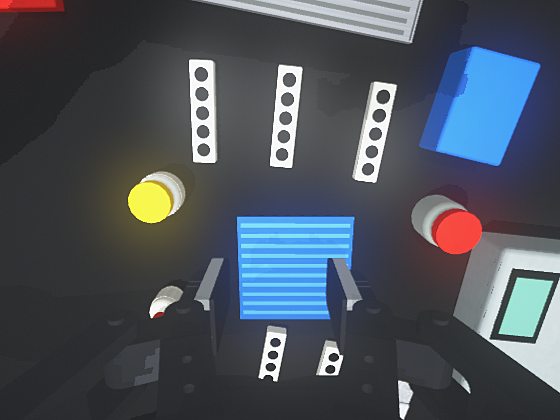

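The wrist view shows strips A, B and C at (203,111), (286,117) and (375,132) px, and the mat with corners (237,217), (353,216) and (241,319), its ribs along the image horizontal.

```bash
python3 - <<'E'
from h import *
im=pickle.load(open("w.pkl","rb")); P=bp(im,[(237,217),(353.5,216.5),(241,319.5)],.004)[:,:2]*1e3; print(P.round(1))
u=P[1]-P[0];v=P[0]-P[2];print(np.hypot(*u),np.degrees(np.arctan2(*u[::-1])),np.hypot(*v),np.degrees(np.arctan2(*v[::-1]))-90,"centre",((P[1]+P[2])/2).round(1))
t=pickle.load(open("top2.pkl","rb")); L=lambda p:np.array(p)/[800/420,400/210]+[50,100]
P=bp(t,L([(335,108),(453,93),(469,211),(351,225)]),.004)[:,:2]*1e3; print(P.round(1),P.mean(0))
go(.5335,.1935,.012,np.radians(89))
E
```

```text
[[ 483.6   57.2]
 [ 640.5   75.3]
 [ 501.8 -100.9]]
157.98160382485517 6.578749770634015 159.24342813556672 6.5878167507196395 centre [571.2 -12.8]
[[ 639.4   74.5]
 [ 655.5  -84.6]
 [ 495.9 -102. ]
 [ 481.1   55.2]] [567.96189784 -14.22238126]
at [0.5291 0.1322 0.3028] phi 1.4604 -> after spin 0.093 shift 0.0612 0.0055 0.2908
```

Pick strip B.

Call:
{"name": "servo_tool", "arguments": {
  "commands": [
    [[0,0,0,0.093],[0.03,0.003,0.02,0],[0.0312,0.0025,0.03,0],[0,0,0.04,0],[0,0,0.04,0],[0,0,0.04,0],[0,0,0.04,0],[0,0,0.04,0],[0,0,0.025,0],[0,0,0.011,0],[0,0,0,0],[0,0,0,0]]
  ],
  "claw": 0.1
}}

```text
time: 37.68
ee_pos: [0.5342, 0.1912, 0.0182]
eef_rot: [0.0, 0.702, 0.712, 0.0]
wrist_force: [0.1, -0.2, 0.8]
opening: 0.0469
grasp_force: 0.0
```

```bash
python3 -c "
from h import *
go(.5335,.1935,.012,1.553); print(env.get_state()['wrist_force'])"
```

```text
at [0.5342 0.1912 0.0182] phi 1.5556 -> after spin -0.003 shift 0.0023 -0.0007 0.0062
[ 0.1292451  -0.1966737   0.82674272]
```

Call:
{"name": "servo_tool", "arguments": {
  "commands": [
    [[0.0023,-0.0007,0.005,-0.003],[0,0,0,0],[0,0,0,0]]
  ]
}}

```text
time: 37.93
ee_pos: [0.5334, 0.1938, 0.0138]
eef_rot: [0.0, 0.701, 0.713, 0.001]
wrist_force: [-0.2, -0.2, 0.4]
opening: 0.0469
grasp_force: 0.0
```

Call:
{"name": "servo_tool", "arguments": {
  "commands": [
    [[0,0,0,0],[0,0,0,0],[0,0,0,0],[0,0,0,0],[0,0,0,0]]
  ],
  "claw": -1,
  "force": 30
}}

```text
time: 38.35
ee_pos: [0.5328, 0.1929, 0.0127]
eef_rot: [0.0, 0.701, 0.713, 0.0]
wrist_force: [-0.6, 0.0, -0.6]
opening: 0.0002
grasp_force: 0.0
```

Call:
{"name": "servo_tool", "arguments": {
  "commands": [
    [[0,0,-0.02,0],[0,0,-0.03,0],[0,0,-0.03,0],[0,0,-0.03,0],[0,0,0,0],[0,0,0,0]]
  ]
}}

```text
time: 38.85
ee_pos: [0.5337, 0.1935, 0.1241]
eef_rot: [0.0, 0.701, 0.713, 0.002]
wrist_force: [0.3, 0.2, -0.5]
opening: 0.0
grasp_force: 0.0
```

```bash
python3 -c "
from h import *
go(.5667,.0242,.02,-.115)"
```

```text
at [0.5337 0.1935 0.1241] phi 1.5535 -> after spin -1.669 shift -0.0133 -0.1719 0.1041
```

```bash
python3 - <<'E'
from h import *
im=env.get_image("wrist"); t=env.get_image("top"); strips(t,reg=(130,265,150,365),vmin=110)
w=im["pixels"][:,:,::-1]; a=t["pixels"][130:300,130:340,::-1]
cv2.imwrite("pics/w6.png",np.hstack([cv2.resize(w,(400,300)),cv2.resize(a,(371,300))]))
E
```

```text
[410. 358.] (array([397.3, -76.3]), 39.8, 39.6, 88.6)
[469. 339.] (array([ 425.5, -180. ]), 122.3, 30.8, 86.3)
[259. 341.] (array([430.9, 187.7]), 123.3, 30.9, -85.4)
[264. 285.] (array([531.3, 177.1]), 90.9, 30.4, 88.6)
[461. 268.] (array([ 550.3, -169.1]), 122.8, 30.4, 88.5)
[260. 222.] (array([642.6, 185.7]), 120.4, 28.3, 88.4)
[469. 219.] (array([ 638.2, -185.5]), 122.1, 31.9, 85.0)
```

View pics/w6.png

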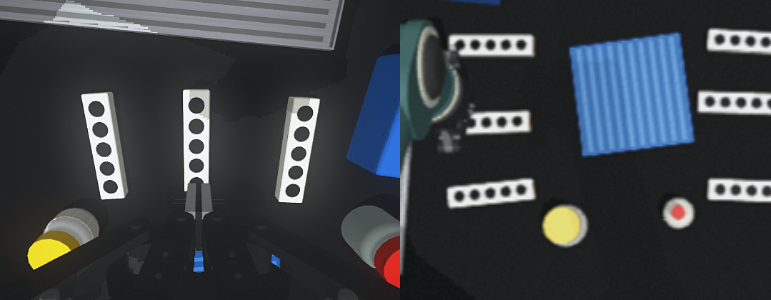

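```bash
python3 - <<'E'
from h import *
im=env.get_image("wrist");pickle.dump(im,open("w.pkl","wb")); p,f=pose(); print(p)
print("TCP px",proj(im,p),"tip",proj(im,p-[0,0,.011]),"below on strip",proj(im,[p[0],p[1],.018]))
H=hsv(im); print([ (i,H[i,275,2]) for i in range(120,280,6)]); strips(im,vmin=140,reg=(100,290,100,460))
w=im["pixels"][90:300,180:400,::-1]; cv2.imwrite("pics/w7.png",cv2.resize(w,(628,600)))
E
```

```text
[0.53179749 0.19278827 0.12149269]
TCP px [[273.79146223 263.16362809]] tip [[274.06460974 254.09967498]] below on strip [[275.51242646 206.05624557]]
[(120, np.int64(48)), (126, np.int64(190)), (132, np.int64(205)), (138, np.int64(58)), (144, np.int64(60)), (150, np.int64(62)), (156, np.int64(59)), (162, np.int64(245)), (168, np.int64(72)), (174, np.int64(75)), (180, np.int64(75)), (186, np.int64(58)), (192, np.int64(246)), (198, np.int64(75)), (204, np.int64(75)), (210, np.int64(73)), (216, np.int64(255)), (222, np.int64(109)), (228, np.int64(71)), (234, np.int64(70)), (240, np.int64(51)), (246, np.int64(249)), (252, np.int64(62)), (258, np.int64(53)), (264, np.int64(46)), (270, np.int64(44)), (276, np.int64(42))]
[599. 297.] (array([641.8, 188. ]), 118.5, 32.3, 88.5)
[209. 290.] (array([433.4, 189.3]), 118.7, 27.6, -85.2)
[395. 279.] (array([533.1, 198.2]), 111.3, 27.5, -89.1)
```

View pics/w7.png

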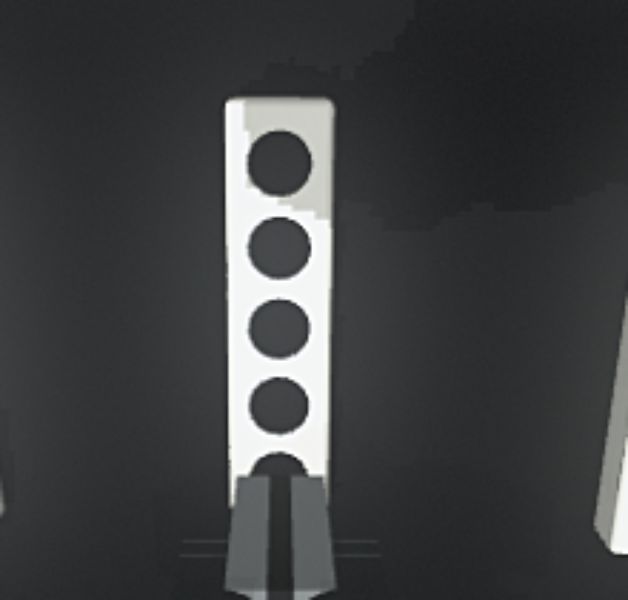

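The strip is still in place, its middle hole at px (278,205) straight under the jaws, so the pads slipped over its top. I'll go lower and close step by step.

Call:
{"name": "servo_tool", "arguments": {
  "commands": [
    [[0,0,0,0],[0,0,0.03,0],[0,0,0.03,0],[0,0,0.025,0],[0,0,0.015,0],[0,0,0.005,0],[0,0,0,0],[0,0,0,0]]
  ],
  "claw": 0.1
}}

```text
time: 39.67
ee_pos: [0.5334, 0.1927, 0.0181]
eef_rot: [0.0, 0.701, 0.713, 0.0]
wrist_force: [0.3, -0.3, 0.9]
opening: 0.0469
grasp_force: 0.0
```

Call:
{"name": "servo_tool", "arguments": {
  "commands": [
    [[0,0,0.005,0],[0,0,0.004,0],[0,0,0,0],[0,0,0,0]]
  ]
}}

```text
time: 40.0
ee_pos: [0.5328, 0.1931, 0.0089]
eef_rot: [-0.0, 0.701, 0.713, 0.0]
wrist_force: [0.0, 1.1, -0.2]
opening: 0.0472
grasp_force: 0.0
```

Call:
{"name": "servo_tool", "arguments": {
  "commands": [
    [[0,0,0,0],[0,0,0,0]]
  ],
  "claw": -1,
  "force": 40
}}

```text
time: 40.17
ee_pos: [0.5329, 0.193, 0.0089]
eef_rot: [0.0, 0.701, 0.713, 0.0]
wrist_force: [-0.2, -0.1, -0.9]
opening: 0.0237
grasp_force: 0.0
```

Call:
{"name": "servo_tool", "arguments": {
  "commands": [
    [[0,0,0,0],[0,0,0,0]]
  ]
}}

```text
time: 40.33
ee_pos: [0.5328, 0.1929, 0.0087]
eef_rot: [0.0, 0.701, 0.713, 0.0]
wrist_force: [0.1, 0.1, -0.1]
opening: 0.0004
grasp_force: 0.0
```

```bash
python3 - <<'E'
from h import *
im=env.get_image("wrist"); sc=env.get_image("scene")
p,_=pose(); print(p, "scene px of TCP",proj(sc,p),"A,B,C from top:",proj(sc,[[.4336,.1888,.018],[.533,.1937,.018],[.643,.187,.018]]).round())
u=proj(sc,p)[0].astype(int); a=sc["pixels"][max(0,u[1]-80):u[1]+70,u[0]-80:u[0]+80,::-1]
cv2.imwrite("pics/w8.png",np.hstack([cv2.resize(im["pixels"][:,:,::-1],(400,300)),cv2.resize(a,(400,375))[:300]]))
E
```

```text
[0.53274667 0.19292466 0.0086332 ] scene px of TCP [[377.23017535 227.72181758]] A,B,C from top: [[368. 202.]
 [378. 225.]
 [386. 255.]]
```

View pics/w8.png

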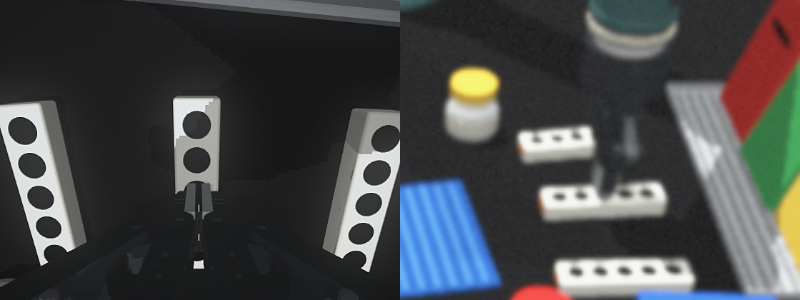

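Call:
{"name": "servo_tool", "arguments": {
  "commands": [
    [[0,0,0,0],[0,0,0,0],[0,0,0,0],[0,0,0,0]]
  ],
  "claw": -0.2
}}

```text
time: 40.77
ee_pos: [0.5327, 0.1929, 0.0086]
eef_rot: [0.0, 0.701, 0.713, 0.0]
wrist_force: [0.9, 0.4, -1.2]
opening: 0.034
grasp_force: 0.0
```

Call:
{"name": "servo_tool", "arguments": {
  "commands": [
    [[0,0,0.003,0],[0,0,0,0],[0,0,0,0]]
  ]
}}

```text
time: 41.02
ee_pos: [0.5325, 0.1928, 0.0053]
eef_rot: [-0.0, 0.701, 0.713, -0.0]
wrist_force: [-0.3, 0.8, -0.2]
opening: 0.0339
grasp_force: 0.0
```

Call:
{"name": "servo_tool", "arguments": {
  "commands": [
    [[0,0,0.003,0],[0,0,0,0],[0,0,0,0]]
  ]
}}

```text
time: 41.27
ee_pos: [0.5325, 0.1928, 0.0023]
eef_rot: [-0.0, 0.701, 0.713, -0.0]
wrist_force: [-0.6, 0.5, 0.1]
opening: 0.034
grasp_force: 0.0
```

Call:
{"name": "servo_tool", "arguments": {
  "commands": [
    [[0,0,0,0],[0,0,0,0]]
  ],
  "claw": -1,
  "force": 30
}}

```text
time: 41.43
ee_pos: [0.5327, 0.1929, 0.0027]
eef_rot: [-0.0, 0.701, 0.713, 0.0]
wrist_force: [-0.4, 0.1, 1.7]
opening: 0.0256
grasp_force: 29.4
```

Call:
{"name": "servo_tool", "arguments": {
  "commands": [
    [[0,0,0,0],[0,0,0,0]]
  ]
}}

```text
time: 41.6
ee_pos: [0.5327, 0.1928, 0.0027]
eef_rot: [0.0, 0.701, 0.713, 0.0]
wrist_force: [-0.5, 0.3, -0.1]
opening: 0.0262
grasp_force: 29.5
```

Gripped now, at TCP z 0.003. Lift and carry to the mat.

Call:
{"name": "servo_tool", "arguments": {
  "commands": [
    [[0,0,-0.02,0],[0,0,-0.03,0],[0,0,-0.03,0],[0,0,0,-0.1112],[0,0,0,-0.1112],[0,0,0,-0.1112],[0,0,0,-0.1112],[0,0,0,-0.1112],[0,0,0,-0.1112],[0,0,0,-0.1112],[0,0,0,-0.1112],[0,0,0,-0.1112]]
  ]
}}

```text
time: 42.6
ee_pos: [0.5326, 0.1928, 0.0825]
eef_rot: [0.0, 0.27, 0.963, -0.0]
wrist_force: [0.2, 0.1, 1.0]
opening: 0.026
grasp_force: 29.6
```

Call:
{"name": "servo_tool", "arguments": {
  "commands": [
    [[0,0,0,-0.1112],[0,0,0,-0.1112],[0,0,0,-0.1112],[0,0,0,-0.1112],[0,0,0,-0.1112],[0,0,0,-0.1112],[-0.002,-0.034,0,0],[-0.003,-0.035,0,0],[-0.003,-0.035,0,0],[-0.003,-0.034,0,0],[-0.002,-0.034,0,0],[0,0,0,0]]
  ]
}}

```text
time: 43.6
ee_pos: [0.5662, 0.0141, 0.0829]
eef_rot: [0.001, -0.052, 0.999, -0.002]
wrist_force: [-0.2, -1.9, 0.4]
opening: 0.0258
grasp_force: 29.6
```

Call:
{"name": "servo_tool", "arguments": {
  "commands": [
    [[0,0,0,0],[0,0,0,0]]
  ]
}}

```text
time: 43.77
ee_pos: [0.5651, 0.0239, 0.0824]
eef_rot: [-0.0, -0.057, 0.998, 0.0]
wrist_force: [-0.4, 0.0, -0.7]
opening: 0.0264
grasp_force: 29.6
```

```bash
python3 -c "
from h import *
go(.5667,.0242,.0085,-.115)"
```

```text
at [0.5651 0.0239 0.0824] phi -0.1139 -> after spin -0.001 shift -0.0017 0.0002 0.0739
```

Call:
{"name": "servo_tool", "arguments": {
  "commands": [
    [[-0.0017,0.0002,0.02,0],[0,0,0.03,0],[0,0,0.018,0],[0,0,0.006,0],[0,0,0,0],[0,0,0,0]]
  ]
}}

```text
time: 44.27
ee_pos: [0.567, 0.0255, 0.0087]
eef_rot: [-0.0, -0.058, 0.998, 0.0]
wrist_force: [-0.0, 0.1, -0.3]
opening: 0.0257
grasp_force: 29.6
```

Call:
{"name": "servo_tool", "arguments": {
  "commands": [
    [[0,0,0.001,0],[0,0,0,0],[0,0,0,0]]
  ]
}}

```text
time: 44.52
ee_pos: [0.5672, 0.0244, 0.008]
eef_rot: [0.0, -0.057, 0.998, 0.0]
wrist_force: [0.5, 0.6, -0.1]
opening: 0.026
grasp_force: 29.6
```

Call:
{"name": "servo_tool", "arguments": {
  "commands": [
    [[0,0,0.001,0],[0,0,0,0],[0,0,0,0]]
  ]
}}

```text
time: 44.77
ee_pos: [0.5671, 0.024, 0.0067]
eef_rot: [0.0, -0.057, 0.998, 0.0]
wrist_force: [-0.4, -0.2, 0.1]
opening: 0.0261
grasp_force: 29.7
```

Call:
{"name": "servo_tool", "arguments": {
  "commands": [
    [[0,0,0,0],[0,0,0,0],[0,0,0,0],[0,0,-0.01,0],[0,0,-0.03,0],[0,0,-0.03,0],[0,0,-0.03,0],[0,0,0,0.107],[0,0,0,0.107],[0,0,0,0.107],[0,0,0,0.107],[0,0,0,0.107]]
  ],
  "claw": -0.1
}}

```text
time: 45.77
ee_pos: [0.567, 0.0239, 0.1075]
eef_rot: [0.0, 0.211, 0.977, 0.0]
wrist_force: [0.8, 0.3, 0.3]
opening: 0.0383
grasp_force: 0.0
```

Call:
{"name": "servo_tool", "arguments": {
  "commands": [
    [[0,0,0,0.107],[0,0,0,0.107],[0,0,0,0.107],[0,0,0,0.107],[0,0,0,0.107],[0,0,0,0.107],[0,0,0,0.107],[0,0,0,0.107],[0,0,0,0.107],[0,0,0,0.107],[0.03,-0.02,0,0],[0.03,-0.02,0,0]]
  ]
}}

```text
time: 46.77
ee_pos: [0.5226, 0.0793, 0.1073]
eef_rot: [0.001, 0.68, 0.733, 0.0]
wrist_force: [-0.6, 1.3, -0.6]
opening: 0.0385
grasp_force: 0.0
```

Call:
{"name": "servo_tool", "arguments": {
  "commands": [
    [[0.03,-0.02,0,0],[0.03,-0.02,0,0],[0.028,-0.02,0,0],[0.0276,-0.0187,0,0],[0,0,0,0],[0,0,0,0],[0,0,0,0]]
  ]
}}

```text
time: 47.35
ee_pos: [0.435, 0.1895, 0.1072]
eef_rot: [0.0, 0.678, 0.735, 0.001]
wrist_force: [0.5, 0.1, 0.6]
opening: 0.0384
grasp_force: 0.0
```

```bash
python3 -c "
from h import *
go(.4336,.189,.001,1.487)
im=env.get_image('wrist'); strips(im,vmin=140,reg=(80,300,100,500)); im=env.get_image('top'); strips(im,reg=(130,265,150,365),vmin=110)"
```

```text
at [0.435  0.1895 0.1072] phi 1.4903 -> after spin -0.003 shift -0.0004 -0.0015 0.1062
[486. 399.] (array([488.4, 139. ]), 39.9, 10.7, -62.7)
[307. 398.] (array([393.6, 131.5]), 40.3, 10.7, 71.6)
[388. 293.] (array([432.4, 189.3]), 119.1, 28.2, -85.3)
[410. 358.] (array([397.3, -76.3]), 39.8, 39.6, 88.6)
[469. 339.] (array([ 425.6, -180. ]), 122.3, 30.8, 86.4)
[271. 340.] (array([432.6, 166.8]), 81.5, 30.9, -85.4)
[461. 269.] (array([ 550.3, -169.1]), 122.8, 30.4, 88.5)
[351. 263.] (array([566.2,  24.1]), 122.4, 30.2, 6.5)
[259. 222.] (array([642.7, 186.8]), 122.6, 28.4, 88.5)
[469. 219.] (array([ 638.2, -185.5]), 122.1, 31.9, 85.0)
```

Call:
{"name": "servo_tool", "arguments": {
  "commands": [
    [[0,-0.002,0.03,-0.003],[0,0,0.035,0],[0,0,0.025,0],[0,0,0.012,0],[0,0,0.0042,0],[0,0,0,0],[0,0,0,0]]
  ]
}}

```text
time: 48.03
ee_pos: [0.4336, 0.1885, 0.0009]
eef_rot: [0.0, 0.678, 0.735, 0.0]
wrist_force: [-1.2, 0.7, 0.9]
opening: 0.0384
grasp_force: 0.0
```

Call:
{"name": "servo_tool", "arguments": {
  "commands": [
    [[0,0,0,0],[0,0,0,0],[0,0,0,0],[0,0,0,0]]
  ],
  "claw": -1
}}

```text
time: 48.37
ee_pos: [0.4336, 0.1893, 0.0015]
eef_rot: [0.001, 0.677, 0.736, 0.001]
wrist_force: [-0.4, -2.4, 7.3]
opening: 0.0265
grasp_force: 30.0
```

Call:
{"name": "servo_tool", "arguments": {
  "commands": [
    [[0,0,-0.02,0],[0,0,-0.03,0],[0,0,-0.03,0],[0,0,0,-0.107],[0,0,0,-0.107],[0,0,0,-0.107],[0,0,0,-0.107],[0,0,0,-0.107],[0,0,0,-0.107],[0,0,0,-0.107],[0,0,0,-0.107],[0,0,0,-0.107]]
  ]
}}

```text
time: 49.37
ee_pos: [0.4324, 0.1897, 0.0808]
eef_rot: [0.0, 0.257, 0.967, 0.0]
wrist_force: [0.2, -1.0, -1.1]
opening: 0.0263
grasp_force: 29.7
```

Call:
{"name": "servo_tool", "arguments": {
  "commands": [
    [[0,0,0,-0.107],[0,0,0,-0.107],[0,0,0,-0.107],[0,0,0,-0.107],[0,0,0,-0.107],[0,0,0,-0.107],[-0.016,-0.036,0,0],[-0.016,-0.036,0,0],[-0.016,-0.036,0,0],[-0.016,-0.036,0,0],[-0.016,-0.036,0,0],[-0.016,-0.036,0,0]]
  ]
}}

```text
time: 50.37
ee_pos: [0.5539, -0.0154, 0.0809]
eef_rot: [0.0, -0.059, 0.998, 0.0]
wrist_force: [0.9, 0.9, 0.4]
opening: 0.0263
grasp_force: 29.7
```

Call:
{"name": "servo_tool", "arguments": {
  "commands": [
    [[-0.016,-0.036,0,0],[0,0,0,0],[0,0,0,0],[0,0,0,0]]
  ]
}}

```text
time: 50.7
ee_pos: [0.5727, -0.0472, 0.0803]
eef_rot: [-0.0, -0.059, 0.998, 0.0]
wrist_force: [0.3, -0.5, -0.5]
opening: 0.0266
grasp_force: 29.7
```

```bash
python3 -c "
from h import *
go(.5753,-.0503,.0055,-.115)"
```

```text
at [ 0.5727 -0.0472  0.0803] phi -0.1173 -> after spin 0.002 shift -0.0022 -0.0034 0.0748
```

Call:
{"name": "servo_tool", "arguments": {
  "commands": [
    [[-0.0022,-0.0034,0.02,0.002],[0,0,0.03,0],[0,0,0.018,0],[0,0,0.0065,0],[0,0,0,0],[0,0,0,0]]
  ]
}}

```text
time: 51.2
ee_pos: [0.5756, -0.049, 0.0062]
eef_rot: [-0.0, -0.059, 0.998, 0.0]
wrist_force: [0.5, 0.5, -0.1]
opening: 0.0263
grasp_force: 34.2
```

Call:
{"name": "servo_tool", "arguments": {
  "commands": [
    [[0,0,0,0],[0,0,0,0],[0,0,0,0],[0,0,-0.01,0],[0,0,-0.03,0],[0,0,-0.03,0],[0,0,-0.03,0],[0,0,0,0.107],[0,0,0,0.107],[0,0,0,0.107],[0,0,0,0.107],[0,0,0,0.107]]
  ],
  "claw": -0.1
}}

```text
time: 52.2
ee_pos: [0.576, -0.0509, 0.107]
eef_rot: [0.0, 0.211, 0.977, 0.0]
wrist_force: [0.2, 0.5, 0.1]
opening: 0.0386
grasp_force: 0.0
```

Call:
{"name": "servo_tool", "arguments": {
  "commands": [
    [[0,0,0,0.107],[0,0,0,0.107],[0,0,0,0.107],[0,0,0,0.107],[0,0,0,0.107],[0,0,0,0.107],[0,0,0,0.107],[0,0,0,0.107],[0,0,0,0.107],[0,0,0,0.107],[0,0,0,0.107],[0.034,0.009,0,0]]
  ]
}}

```text
time: 53.2
ee_pos: [0.5843, -0.0246, 0.1074]
eef_rot: [0.002, 0.722, 0.692, -0.001]
wrist_force: [0.2, -1.4, -0.6]
opening: 0.0382
grasp_force: 0.0
```

Call:
{"name": "servo_tool", "arguments": {
  "commands": [
    [[0.034,0.009,0,0],[0.034,0.009,0,0],[0.034,0.009,0,0],[0.034,0.009,0,0],[0.034,0.009,0,0],[0.034,0.008,0,0],[0,0,0,0],[0,0,0,0],[0,0,0,0]]
  ]
}}

```text
time: 53.95
ee_pos: [0.6438, 0.1848, 0.1063]
eef_rot: [0.0, 0.716, 0.698, -0.0]
wrist_force: [1.0, -0.2, -0.6]
opening: 0.0379
grasp_force: 0.0
```

```bash
cat >> h.py <<'E'
def axis(im,px,z=.018,vmin=140):
    "centre/angle of the white blob nearest px (native pixels) by PCA of filled contour in world"
    H=hsv(im); m=((H[...,2]>vmin)&(H[...,1]<60)).astype(np.uint8)
    cs=[c for c in cv2.findContours(m,cv2.RETR_EXTERNAL,cv2.CHAIN_APPROX_NONE)[0] if cv2.contourArea(c)>300]
    c=min(cs,key=lambda c:np.hypot(*(c[:,0].mean(0)-px))); f=np.zeros_like(m); cv2.drawContours(f,[c],-1,1,-1)
    ys,xs=np.nonzero(f); X=bp(im,np.c_[xs,ys],z)[:,:2]*1e3; w,v=np.linalg.eigh(np.cov(X.T)); d=v[:,1]*np.sign(v[1,1])
    print("axis",X.mean(0).round(1),"ang",np.degrees(np.arctan2(d[1],d[0])).round(1),"len",(np.sqrt(12*w[::-1])).round(1))
E
python3 -c "
from h import *
go(.6428,.187,.002,1.597)
im=env.get_image('wrist'); p,_=pose(); axis(im,proj(im,[.6428,.187,.018])[0]); im=env.get_image('top'); strips(im,reg=(130,265,150,365),vmin=110)
for q in((.55,-.169,.018),(.638,-.185,.018),(.4255,-.18,.018)): axis(im,proj(im,q)[0],vmin=110)"
```

```text
at [0.6438 0.1848 0.1063] phi 1.5968 -> after spin 0.0 shift 0.0022 -0.001 0.1043
axis [645.5 192. ] ang 88.7 len [118.6  28. ]
[410. 358.] (array([397.3, -76.3]), 39.8, 39.6, 88.6)
[469. 339.] (array([ 425.5, -180. ]), 122.3, 30.8, 86.3)
[461. 269.] (array([ 550.3, -169.1]), 122.8, 30.4, 88.5)
[351. 263.] (array([566.4,  24.1]), 122.7, 30.2, 6.5)
[392. 256.] (array([576. , -49.6]), 122.4, 29.8, 6.0)
[271. 222.] (array([642.1, 166.2]), 81.6, 28.3, 88.5)
[469. 219.] (array([ 638.2, -185.5]), 122.1, 31.9, 85.0)
axis [ 550.4 -169.4] ang 86.9 len [120.2  31. ]
axis [ 638.3 -185.4] ang 85.0 len [122.6  31.9]
axis [ 425.6 -179.6] ang 86.2 len [123.1  30.6]
```

Call:
{"name": "servo_tool", "arguments": {
  "commands": [
    [[0.0037,0.0002,0.03,0],[0,0,0.035,0],[0,0,0.025,0],[0,0,0.01,0],[0,0,0.0043,0],[0,0,0,0],[0,0,0,0]]
  ]
}}

```text
time: 54.63
ee_pos: [0.6456, 0.1884, 0.0032]
eef_rot: [0.001, 0.717, 0.698, 0.001]
wrist_force: [-0.7, 0.7, -0.6]
opening: 0.0385
grasp_force: 0.0
```

Call:
{"name": "servo_tool", "arguments": {
  "commands": [
    [[0,0,0,0],[0,0,0,0],[0,0,0,0],[0,0,0,0]]
  ],
  "claw": -1
}}

```text
time: 54.97
ee_pos: [0.6457, 0.189, 0.0037]
eef_rot: [0.001, 0.716, 0.698, 0.001]
wrist_force: [-1.3, -0.6, 6.6]
opening: 0.0252
grasp_force: 30.0
```

Call:
{"name": "servo_tool", "arguments": {
  "commands": [
    [[0,0,-0.02,0],[0,0,-0.03,0],[0,0,-0.03,0],[0,0,0,-0.07],[0,0,0,-0.071],[-0.032,-0.0097,0,0],[-0.032,-0.0097,0,0],[-0.032,-0.0097,0,0],[-0.032,-0.0097,0,0],[-0.032,-0.0097,0,0],[-0.032,-0.0097,0,0],[0,0,0,0]]
  ]
}}

```text
time: 55.97
ee_pos: [0.6071, -0.0176, 0.0831]
eef_rot: [0.002, 0.669, 0.743, -0.001]
wrist_force: [-0.4, -1.2, -1.3]
opening: 0.0249
grasp_force: 29.5
```

Call:
{"name": "servo_tool", "arguments": {
  "commands": [
    [[0,0,0,0],[0,0,0,0],[0,0,0,0]]
  ]
}}

```text
time: 56.22
ee_pos: [0.6089, -0.0066, 0.0817]
eef_rot: [-0.0, 0.664, 0.747, 0.001]
wrist_force: [-0.2, 0.3, 0.9]
opening: 0.025
grasp_force: 29.5
```

```bash
python3 -c "
from h import *
go(.6083,-.0087,.025,1.456)"
```

```text
at [ 0.6089 -0.0066  0.0817] phi 1.4534 -> after spin 0.003 shift -0.002 -0.0009 0.0567
```

Call:
{"name": "servo_tool", "arguments": {
  "commands": [
    [[-0.002,-0.0009,0.02,0.003],[0,0,0.02,0],[0,0,0.012,0],[0,0,0.0043,0],[0,0,0,0],[0,0,0,0],[0,0,0,0]]
  ]
}}

```text
time: 56.8
ee_pos: [0.6077, -0.0091, 0.0255]
eef_rot: [-0.001, 0.666, 0.746, 0.0]
wrist_force: [-1.8, 1.6, 5.0]
opening: 0.025
grasp_force: 45.8
```

Call:
{"name": "servo_tool", "arguments": {
  "commands": [
    [[0,0,0,0],[0,0,0,0],[0,0,0,0],[0,0,-0.01,0],[0,0,-0.03,0],[0,0,-0.03,0],[0,0,-0.03,0],[0,0,0,0.1],[0,0,0,0.1],[-0.03,0.009,0,0],[-0.035,0.009,0,0],[-0.035,0.01,0,0]]
  ],
  "claw": -0.1
}}

```text
time: 57.8
ee_pos: [0.6275, -0.1124, 0.1261]
eef_rot: [0.0, 0.736, 0.676, 0.0]
wrist_force: [1.5, -0.8, 0.1]
opening: 0.0389
grasp_force: 0.0
```

Call:
{"name": "servo_tool", "arguments": {
  "commands": [
    [[-0.035,0.009,0,0],[-0.035,0.009,0,0],[0,0,0,0],[0,0,0,0],[0,0,0,0]]
  ]
}}

```text
time: 58.22
ee_pos: [0.6387, -0.1837, 0.1255]
eef_rot: [-0.0, 0.738, 0.675, 0.0]
wrist_force: [0.2, 0.3, -0.5]
opening: 0.0384
grasp_force: 0.0
```

```bash
python3 -c "
from h import *
go(.640,-.185,.002,np.radians(95))
im=env.get_image('wrist'); axis(im,proj(im,[.64,-.185,.018])[0])
im=env.get_image('top'); print('L2');axis(im,proj(im,[.6083,-.0087,.04])[0],z=.04,vmin=130)
for q in((.55,-.169,.018),(.4255,-.18,.018)): axis(im,proj(im,q)[0],vmin=110)"
```

```text
at [ 0.6387 -0.1837  0.1255] phi 1.6592 -> after spin -0.001 shift -0.0012 0.0014 0.1235
axis [ 641.3 -181.3] ang 85.1 len [117.8  27.1]
L2
axis [483.1  41.1] ang 45.9 len [165.5  42.6]
axis [ 549.5 -176.3] ang 88.7 len [107.4  31.2]
axis [ 425.8 -179.9] ang 86.1 len [122.9  30.2]
```

Call:
{"name": "servo_tool", "arguments": {
  "commands": [
    [[-0.0005,0.0018,0.03,0],[0,0,0.035,0],[0,0,0.035,0],[0,0,0.018,0],[0,0,0.0055,0],[0,0,0,0],[0,0,0,0]]
  ]
}}

```text
time: 58.9
ee_pos: [0.6414, -0.184, 0.0028]
eef_rot: [0.001, 0.737, 0.676, 0.0]
wrist_force: [0.7, -0.2, 0.0]
opening: 0.0379
grasp_force: 0.0
```

Call:
{"name": "servo_tool", "arguments": {
  "commands": [
    [[0,0,0,0],[0,0,0,0],[0,0,0,0],[0,0,0,0]]
  ],
  "claw": -1
}}

```text
time: 59.23
ee_pos: [0.642, -0.1846, 0.0039]
eef_rot: [0.001, 0.737, 0.675, 0.001]
wrist_force: [-0.6, 0.6, 7.0]
opening: 0.0247
grasp_force: 31.1
```

Call:
{"name": "servo_tool", "arguments": {
  "commands": [
    [[0,0,-0.02,0],[0,0,-0.04,0],[0,0,-0.04,0],[0,0,0,-0.1],[0,0,0,-0.103],[0.03,-0.0145,0,0],[0.03,-0.0145,0,0],[0.03,-0.0145,0,0],[0.03,-0.0145,0,0],[0.03,-0.0145,0,0],[0.028,-0.0145,0,0],[0,0,0,0]]
  ]
}}

```text
time: 60.23
ee_pos: [0.5303, -0.0113, 0.1014]
eef_rot: [-0.003, 0.663, 0.749, 0.001]
wrist_force: [0.1, 0.9, -0.4]
opening: -0.0
grasp_force: 0.0
```

Call:
{"name": "servo_tool", "arguments": {
  "commands": [
    [[0,0,0,0],[0,0,0,0],[0,0,0,0]]
  ]
}}

```text
time: 60.48
ee_pos: [0.5346, -0.0191, 0.1024]
eef_rot: [0.001, 0.666, 0.746, 0.0]
wrist_force: [-0.7, -0.1, 1.3]
opening: -0.0002
grasp_force: 0.0
```

```bash
python3 -c "
from h import *
go(.5337,-.0173,.0245,1.456)
im=env.get_image('wrist'); cv2.imwrite('pics/w9.png',im['pixels'][:,:,::-1])"
```

```text
at [ 0.5346 -0.0191  0.1024] phi 1.4573 -> after spin -0.001 shift 0.0019 -0.0007 0.0779
```

View pics/w9.png

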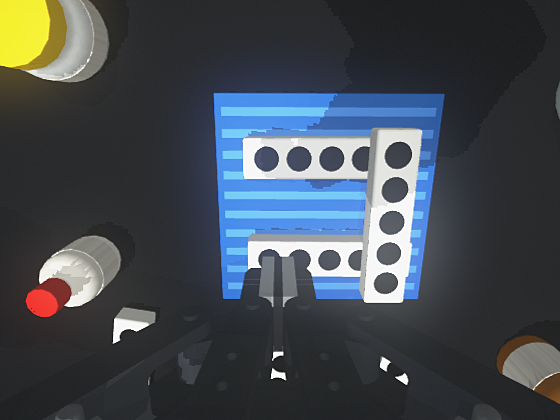

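The view shows three strips standing right (two along the ribs, one across at px (395,215)), but the held strip slipped out. The pads overlap a strip only slightly at that height, so I must grip lower. Locate the lost strip.

Call:
{"name": "servo_tool", "arguments": {
  "commands": [
    [[0.02,0,-0.04,0],[0.04,0,-0.03,0],[0.04,0,0,0],[0.04,0,0,0],[0,0,0,0],[0,0,0,0]]
  ],
  "claw": -0.1
}}

```text
time: 61.03
ee_pos: [0.5187, 0.1152, 0.164]
eef_rot: [0.0, 0.664, 0.748, 0.0]
wrist_force: [0.7, -0.3, -0.5]
opening: 0.0384
grasp_force: 0.0
```

```bash
python3 -c "
from h import *
im=env.get_image('top'); strips(im,reg=(130,265,150,365),vmin=110)
for q in((.638,-.185,.018),(.55,-.169,.018),(.4255,-.18,.018)): axis(im,proj(im,q)[0],vmin=110)
im=env.get_image('wrist');print(pose()); H=hsv(im);strips(im,vmin=140); go(.640,-.185,.002,np.radians(95))"
```

```text
[469. 339.] (array([ 425.6, -180. ]), 122.3, 30.8, 86.4)
[461. 268.] (array([ 550.3, -169.1]), 122.8, 30.4, 88.5)
[371. 257.] (array([571.3, -15.1]), 123.6, 122.5, -82.5)
[468. 217.] (array([ 641.5, -185.1]), 121.6, 32.1, 84.4)
axis [ 641.6 -184.9] ang 84.4 len [120.9  32. ]
axis [ 550.4 -169.4] ang 86.9 len [120.3  30.9]
axis [ 425.7 -179.7] ang 86.2 len [123.1  30.6]
(array([0.51896664, 0.11175474, 0.16404482]), np.float64(1.4575685415391577))
[422. 501.] (array([558.5, -47.3]), 83.3, 38.3, 6.6)
[787. 503.] (array([810.8, -20.4]), 110.0, 24.3, -70.6)
[528. 404.] (array([619.7,  36.1]), 42.2, 18.6, -52.6)
[413. 409.] (array([540.2,  23.2]), 65.5, 34.0, 6.6)
[486. 404.] (array([591.5,  33. ]), 56.7, 16.0, -68.3)
[307. 403.] (array([469.5,  19. ]), 56.5, 16.5, 82.0)
[738. 349.] (array([741.2,  87.3]), 69.5, 64.3, -15.0)
[187. 290.] (array([392.1,  88. ]), 58.6, 47.5, -49.8)
at [0.519  0.1118 0.164 ] phi 1.4576 -> after spin 0.2 shift -0.2851 0.1464 0.162
```

D dropped back at its start place. Re-pick deeper with force checks.

Call:
{"name": "servo_tool", "arguments": {
  "commands": [
    [[0,0,0,0.105],[0,0,0,0.104],[-0.0355,0.019,0,0],[-0.0355,0.019,0,0],[-0.0355,0.019,0,0],[-0.0355,0.019,0,0],[-0.0355,0.019,0,0],[-0.0355,0.019,0,0],[-0.0355,0.019,0,0],[-0.0353,0.0184,0,0],[0,0,0,0],[0,0,0,0]]
  ]
}}

```text
time: 62.13
ee_pos: [0.6411, -0.1907, 0.1639]
eef_rot: [0.001, 0.743, 0.67, -0.001]
wrist_force: [0.5, 1.4, 0.3]
opening: 0.0383
grasp_force: 0.0
```

Call:
{"name": "servo_tool", "arguments": {
  "commands": [
    [[0,0,0.04,0],[0,0,0.04,0],[0,0,0.04,0],[0,0,0.03,0],[0,0,0.01,0],[0,0,0,0],[0,0,0,0]]
  ]
}}

```text
time: 62.72
ee_pos: [0.6429, -0.1841, 0.005]
eef_rot: [0.0, 0.74, 0.673, -0.0]
wrist_force: [0.4, 0.7, 0.5]
opening: 0.0384
grasp_force: 0.0
```

Call:
{"name": "servo_tool", "arguments": {
  "commands": [
    [[0,0,0.004,0],[0,0,0,0],[0,0,0,0]]
  ]
}}

```text
time: 62.97
ee_pos: [0.6437, -0.1835, 0.0017]
eef_rot: [0.001, 0.739, 0.673, 0.001]
wrist_force: [-0.5, 0.1, 1.1]
opening: 0.0386
grasp_force: 0.0
```

Call:
{"name": "servo_tool", "arguments": {
  "commands": [
    [[0,0,0.003,0],[0,0,0,0],[0,0,0,0]]
  ]
}}

```text
time: 63.22
ee_pos: [0.6427, -0.1832, -0.0028]
eef_rot: [0.0, 0.739, 0.673, 0.0]
wrist_force: [0.2, -0.7, 0.1]
opening: 0.0382
grasp_force: 0.0
```

```bash
python3 -c "
from h import *
go(.6425,-.185,-.004,1.667)"
```

```text
at [ 0.6427 -0.1832 -0.0028] phi 1.6645 -> after spin 0.002 shift -0.0018 -0.0 0.0012
```

Call:
{"name": "servo_tool", "arguments": {
  "commands": [
    [[-0.0018,0,0.003,0.002],[0,0,0,0],[0,0,0,0]]
  ]
}}

```text
time: 63.47
ee_pos: [0.6422, -0.1854, -0.0062]
eef_rot: [-0.0, 0.74, 0.672, -0.0]
wrist_force: [0.3, -0.8, 0.5]
opening: 0.0384
grasp_force: 0.0
```

Call:
{"name": "servo_tool", "arguments": {
  "commands": [
    [[0,0,0,0],[0,0,0,0],[0,0,0,0],[0,0,0,0]]
  ],
  "claw": -1
}}

```text
time: 63.8
ee_pos: [0.6426, -0.1852, -0.0059]
eef_rot: [0.0, 0.74, 0.672, 0.0]
wrist_force: [-0.3, -0.2, 0.1]
opening: 0.0271
grasp_force: 29.7
```

Call:
{"name": "servo_tool", "arguments": {
  "commands": [
    [[0,0,-0.02,0],[0,0,-0.04,0],[0,0,-0.03,0],[0,0,0,0],[0,0,0,0],[0,0,0,0]]
  ]
}}

```text
time: 64.3
ee_pos: [0.642, -0.1844, 0.0834]
eef_rot: [-0.001, 0.74, 0.673, 0.0]
wrist_force: [0.6, 0.5, -1.4]
opening: 0.0273
grasp_force: 29.8
```

Call:
{"name": "servo_tool", "arguments": {
  "commands": [
    [[0,0,0,-0.105],[0,0,0,-0.106],[0.03,-0.0148,0,0],[0.03,-0.0148,0,0],[0.03,-0.0148,0,0],[0.03,-0.0148,0,0],[0.03,-0.0148,0,0],[0.0284,-0.0145,0,0],[0,0,0,0],[0,0,0,0],[0,0,0,0]]
  ]
}}

```text
time: 65.22
ee_pos: [0.5338, -0.0183, 0.0833]
eef_rot: [-0.0, 0.665, 0.747, -0.001]
wrist_force: [0.2, -0.8, -0.4]
opening: 0.0268
grasp_force: 29.9
```

```bash
python3 -c "
from h import *
go(.5337,-.0173,.017,1.456)"
```

```text
at [ 0.5338 -0.0183  0.0833] phi 1.4552 -> after spin 0.001 shift 0.001 0.0 0.0663
```

Call:
{"name": "servo_tool", "arguments": {
  "commands": [
    [[0.001,0,0.02,0],[0,0,0.025,0],[0,0,0.015,0],[0,0,0.0063,0],[0,0,0,0],[0,0,0,0],[0,0,0,0]]
  ]
}}

```text
time: 65.8
ee_pos: [0.5345, -0.0183, 0.0179]
eef_rot: [0.0, 0.666, 0.746, -0.0]
wrist_force: [0.6, 0.2, -0.3]
opening: 0.0271
grasp_force: 30.6
```

Call:
{"name": "servo_tool", "arguments": {
  "commands": [
    [[0,0,0,0],[0,0,0,0],[0,0,0,0],[0,0,-0.01,0],[0,0,-0.03,0],[0,0,-0.04,0],[0,0,-0.03,0],[0,0,0,0.085],[0,0,0,0.085],[-0.0377,0.0066,0,0],[-0.0377,0.0066,0,0],[-0.0377,0.0066,0,0]]
  ],
  "claw": -0.1
}}

```text
time: 66.8
ee_pos: [0.548, -0.1312, 0.1287]
eef_rot: [0.0, 0.725, 0.689, 0.001]
wrist_force: [0.9, -0.2, -0.0]
opening: 0.0387
grasp_force: 0.0
```

Call:
{"name": "servo_tool", "arguments": {
  "commands": [
    [[-0.0377,0.0066,0,0],[0,0,0,0],[0,0,0,0],[0,0,0,0]]
  ]
}}

```text
time: 67.13
ee_pos: [0.5519, -0.1688, 0.1281]
eef_rot: [-0.0, 0.726, 0.687, 0.0]
wrist_force: [0.9, 0.1, -0.4]
opening: 0.0384
grasp_force: 0.0
```

```bash
python3 -c "
from h import *
go(.552,-.169,-.005,1.625)
im=env.get_image('wrist'); axis(im,proj(im,[.552,-.169,.018])[0]); strips(env.get_image('top'),reg=(130,265,150,365),vmin=110)"
```

```text
at [ 0.5519 -0.1688  0.1281] phi 1.6262 -> after spin -0.001 shift -0.0002 0.0001 0.1331
axis [ 552.9 -165. ] ang 86.9 len [118.1  27.3]
[307. 367.] (array([384.6, 101.2]), 115.3, 30.8, 79.0)
[469. 339.] (array([ 425.8, -180. ]), 122.1, 30.6, 86.7)
[366. 254.] (array([571.6, -13.4]), 127.2, 121.0, -82.3)
```

Call:
{"name": "servo_tool", "arguments": {
  "commands": [
    [[0.0008,0.0005,0.04,0],[0,0,0.04,0],[0,0,0.03,0],[0,0,0.015,0],[0,0,0.009,0],[0,0,0,0],[0,0,0,0]]
  ]
}}

```text
time: 67.82
ee_pos: [0.5534, -0.1684, -0.0053]
eef_rot: [0.001, 0.726, 0.688, 0.0]
wrist_force: [1.1, -0.7, 0.1]
opening: 0.0384
grasp_force: 0.0
```

Call:
{"name": "servo_tool", "arguments": {
  "commands": [
    [[0,0,0,0],[0,0,0,0],[0,0,0,0],[0,0,0,0]]
  ],
  "claw": -1
}}

```text
time: 68.15
ee_pos: [0.5541, -0.1687, -0.0044]
eef_rot: [0.001, 0.726, 0.687, 0.001]
wrist_force: [-1.1, 0.3, 7.6]
opening: 0.0271
grasp_force: 30.4
```

Call:
{"name": "servo_tool", "arguments": {
  "commands": [
    [[0,0,-0.02,0],[0,0,-0.04,0],[0,0,-0.04,0],[0,0,0,-0.109],[0,0,0,-0.109],[0,0,0,-0.109],[0,0,0,-0.109],[0,0,0,-0.109],[0,0,0,-0.109],[0,0,0,-0.109],[0,0,0,-0.109],[0,0,0,-0.109]]
  ]
}}

```text
time: 69.15
ee_pos: [0.5527, -0.1684, 0.0944]
eef_rot: [0.0, 0.314, 0.949, 0.0]
wrist_force: [0.6, 0.6, -0.3]
opening: 0.0272
grasp_force: 29.8
```

Call:
{"name": "servo_tool", "arguments": {
  "commands": [
    [[0,0,0,-0.109],[0,0,0,-0.109],[0,0,0,-0.109],[0,0,0,-0.109],[0,0,0,-0.109],[0,0,0,-0.109],[0,0,0,-0.105],[-0.0073,0.0378,0,0],[-0.0073,0.0378,0,0],[-0.0073,0.0378,0,0],[-0.0073,0.0378,0,0],[-0.0073,0.0378,0,0]]
  ]
}}

```text
time: 70.15
ee_pos: [0.5673, 0.0251, 0.0945]
eef_rot: [0.001, -0.057, 0.998, 0.0]
wrist_force: [0.9, -1.0, -0.0]
opening: 0.0271
grasp_force: 29.8
```

Call:
{"name": "servo_tool", "arguments": {
  "commands": [
    [[0,0,0,0],[0,0,0,0],[0,0,0,0]]
  ]
}}

```text
time: 70.4
ee_pos: [0.5673, 0.023, 0.0942]
eef_rot: [0.0, -0.057, 0.998, -0.0]
wrist_force: [-0.7, -0.3, -0.5]
opening: 0.0271
grasp_force: 29.9
```

```bash
python3 -c "
from h import *
go(.5667,.0242,.035,-.115)"
```

```text
at [0.5673 0.023  0.0942] phi -0.1144 -> after spin -0.001 shift 0.0005 0.0013 0.0592
```

Call:
{"name": "servo_tool", "arguments": {
  "commands": [
    [[0.0005,0.0013,0.02,0],[0,0,0.02,0],[0,0,0.013,0],[0,0,0.0062,0],[0,0,0,0],[0,0,0,0],[0,0,0,0]]
  ]
}}

```text
time: 70.98
ee_pos: [0.5669, 0.0236, 0.0348]
eef_rot: [0.0, -0.056, 0.998, -0.0]
wrist_force: [-0.5, -0.7, -0.2]
opening: 0.0271
grasp_force: 31.8
```

Call:
{"name": "servo_tool", "arguments": {
  "commands": [
    [[0,0,0,0],[0,0,0,0],[0,0,0,0],[0,0,-0.01,0],[0,0,-0.03,0],[0,0,-0.03,0],[0,0,-0.025,0],[0,0,0,0.11],[0,0,0,0.11],[0,0,0,0.11],[0,0,0,0.11],[0,0,0,0.11]]
  ],
  "claw": -0.1
}}

```text
time: 71.98
ee_pos: [0.5668, 0.025, 0.1305]
eef_rot: [0.0, 0.219, 0.976, 0.0]
wrist_force: [0.1, -0.9, 0.9]
opening: 0.0385
grasp_force: 0.0
```

Call:
{"name": "servo_tool", "arguments": {
  "commands": [
    [[0,0,0,0.11],[0,0,0,0.11],[0,0,0,0.11],[0,0,0,0.11],[0,0,0,0.11],[0,0,0,0.11],[0,0,0,0.11],[0,0,0,0.11],[0,0,0,0.11],[0,0,0,0.11],[0,0,0,0.1],[-0.0353,-0.0209,0,0]]
  ]
}}

```text
time: 72.98
ee_pos: [0.5474, -0.0021, 0.1299]
eef_rot: [0.001, 0.727, 0.686, 0.002]
wrist_force: [0.8, -0.3, 0.6]
opening: 0.0385
grasp_force: 0.0
```

Call:
{"name": "servo_tool", "arguments": {
  "commands": [
    [[-0.0353,-0.0209,0,0],[-0.0353,-0.0209,0,0],[-0.0353,-0.0209,0,0],[-0.0353,-0.0209,0,0],[-0.0353,-0.0209,0,0],[0,0,0,0],[0,0,0,0],[0,0,0,0]]
  ]
}}

```text
time: 73.65
ee_pos: [0.4283, -0.1781, 0.1301]
eef_rot: [0.0, 0.73, 0.684, 0.001]
wrist_force: [0.2, 0.3, -0.2]
opening: 0.0386
grasp_force: 0.0
```

```bash
python3 -c "
from h import *
go(.4275,-.179,-.006,1.637)
im=env.get_image('wrist'); axis(im,proj(im,[.4275,-.179,.018])[0]); im=env.get_image('top');strips(im,reg=(130,265,150,365),vmin=110);axis(im,proj(im,[.5667,.0242,.06])[0],z=.05)"
```

```text
at [ 0.4283 -0.1781  0.1301] phi 1.6358 -> after spin 0.001 shift -0.001 -0.0007 0.1361
axis [ 427.9 -176.1] ang 86.6 len [118.7  27.8]
[371. 258.] (array([573.6, -13. ]), 131.3, 124.1, 4.8)
axis [569.2 -13. ] ang 37.2 len [116.6 115.6]
```

Call:
{"name": "servo_tool", "arguments": {
  "commands": [
    [[0,-0.0005,0.04,0],[0,0,0.04,0],[0,0,0.03,0],[0,0,0.018,0],[0,0,0.008,0],[0,0,0,0],[0,0,0,0]]
  ]
}}

```text
time: 74.33
ee_pos: [0.4279, -0.1782, -0.0062]
eef_rot: [0.0, 0.729, 0.684, 0.0]
wrist_force: [-0.2, -0.2, 0.6]
opening: 0.0386
grasp_force: 0.0
```

Call:
{"name": "servo_tool", "arguments": {
  "commands": [
    [[0,0,0,0],[0,0,0,0],[0,0,0,0],[0,0,0,0]]
  ],
  "claw": -1
}}

```text
time: 74.67
ee_pos: [0.4285, -0.1784, -0.0053]
eef_rot: [0.001, 0.73, 0.684, 0.001]
wrist_force: [-1.1, -0.1, 8.1]
opening: 0.0273
grasp_force: 30.5
```

Call:
{"name": "servo_tool", "arguments": {
  "commands": [
    [[0,0,-0.02,0],[0,0,-0.04,0],[0,0,-0.045,0],[0,0,0,-0.1095],[0,0,0,-0.1095],[0,0,0,-0.1095],[0,0,0,-0.1095],[0,0,0,-0.1095],[0,0,0,-0.1095],[0,0,0,-0.1095],[0,0,0,-0.1095],[0,0,0,-0.1095]]
  ]
}}

```text
time: 75.67
ee_pos: [0.4273, -0.1783, 0.0957]
eef_rot: [0.0, 0.317, 0.948, 0.0]
wrist_force: [0.1, -0.1, -0.0]
opening: 0.0272
grasp_force: 29.9
```

Call:
{"name": "servo_tool", "arguments": {
  "commands": [
    [[0,0,0,-0.1095],[0,0,0,-0.1095],[0,0,0,-0.1095],[0,0,0,-0.1095],[0,0,0,-0.1095],[0,0,0,-0.1095],[0,0,0,-0.1095],[-0.0322,0.022,0,0],[-0.0322,0.022,0,0],[-0.0322,0.022,0,0],[-0.0322,0.022,0,0],[-0.0322,0.022,0,0]]
  ]
}}

```text
time: 76.67
ee_pos: [0.5756, -0.049, 0.0958]
eef_rot: [0.0, -0.058, 0.998, -0.0]
wrist_force: [-0.4, -1.2, -0.3]
opening: 0.0269
grasp_force: 29.9
```

Call:
{"name": "servo_tool", "arguments": {
  "commands": [
    [[0,0,0,0],[0,0,0,0],[0,0,0,0]]
  ]
}}

```text
time: 76.92
ee_pos: [0.5736, -0.0509, 0.0951]
eef_rot: [-0.0, -0.058, 0.998, -0.0]
wrist_force: [-0.1, -1.1, -0.2]
opening: 0.0271
grasp_force: 29.9
```

```bash
python3 -c "
from h import *
go(.5753,-.0503,.035,-.115)"
```

```text
at [ 0.5736 -0.0509  0.0951] phi -0.1164 -> after spin 0.001 shift -0.0017 0.0004 0.0601
```

Lower, release, retreat up and away, then check (camera calls left for viewing: one picture).

Call:
{"name": "servo_tool", "arguments": {
  "commands": [
    [[-0.0017,0.0004,0.02,0],[0,0,0.02,0],[0,0,0.013,0],[0,0,0.0066,0],[0,0,0,0],[0,0,0,0],[0,0,0,0]]
  ]
}}

```text
time: 77.5
ee_pos: [0.5761, -0.0505, 0.0361]
eef_rot: [0.0, -0.058, 0.998, -0.0]
wrist_force: [-0.5, -0.5, -0.2]
opening: 0.0273
grasp_force: 30.6
```

Call:
{"name": "servo_tool", "arguments": {
  "commands": [
    [[0,0,0,0],[0,0,0,0],[0,0,0,0],[0,0,-0.01,0],[0,0,-0.03,0],[0,0,-0.04,0],[0,0,-0.04,0],[0,0,-0.04,0],[0,0,-0.04,0],[0,-0.04,0,0],[0,-0.04,0,0],[0,-0.04,0,0]]
  ],
  "claw": -0.1
}}

```text
time: 78.5
ee_pos: [0.5906, -0.1695, 0.238]
eef_rot: [0.002, -0.06, 0.998, -0.0]
wrist_force: [0.8, -0.7, -0.0]
opening: 0.0387
grasp_force: 0.0
```

Call:
{"name": "servo_tool", "arguments": {
  "commands": [
    [[0,-0.04,0,0],[0,-0.04,0,0],[0,-0.04,0,0],[0,-0.04,0,0],[0,-0.04,0,0],[0,0,0,0],[0,0,0,0]]
  ]
}}

```text
time: 79.08
ee_pos: [0.6115, -0.3714, 0.2358]
eef_rot: [-0.0, -0.055, 0.998, -0.001]
wrist_force: [-0.0, 1.8, 0.1]
opening: 0.0387
grasp_force: 0.0
```

```bash
python3 - <<'E'
from h import *
print(pose())
t=env.get_image("top"); s=env.get_image("scene"); pickle.dump((t,s),open("end.pkl","wb"))
a=cv2.resize(t["pixels"][125:300,60:330,::-1],(800,519),interpolation=cv2.INTER_CUBIC)[:, :400*2][:519]
a=cv2.resize(a,(460,300)); u=proj(s,[.571,-.013,.03])[0].astype(int)
b=cv2.resize(s["pixels"][u[1]-60:u[1]+60,u[0]-68:u[0]+68,::-1],(340,300),interpolation=cv2.INTER_CUBIC)
c=cv2.resize(s["pixels"][120:290,230:530,::-1],(530,300),interpolation=cv2.INTER_CUBIC)
o=np.zeros((600,800,3),np.uint8);o[:300,:460]=a;o[:300,460:]=b;o[300:,:530]=c
cv2.imwrite("pics/end.png",o)
E
```

```text
(array([ 0.61148421, -0.37136869,  0.23580786]), np.float64(-0.11098905326108716))
```

View pics/end.png

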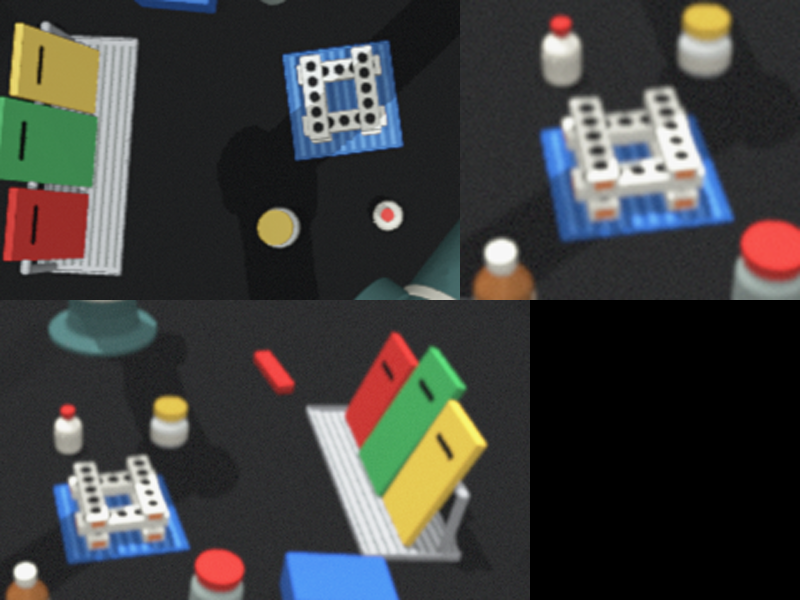

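The final views show the three boards leaning side by side, slot end up, and a square three-layer tower of six strips centred on the mat. I'm handing it in.

```bash
python3 -c "
from cell import env
print(env.hand_in())"
```

```text
the job is handed in; nothing more can be done
None
```

I handed the job in at about 79 s: the three boards lean side by side on the drip stand, and all six strips are stacked as a three-layer crosswise tower in the middle of the mat; the final pictures show both in order, but hand-in returned no verdict.

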